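# Square a flatted glass disc against the bar of a scribing jig and clamp it

### The arm

A 6-joint arm with a two-finger parallel gripper is mounted at the origin on a cart in front of the work surface, level with it; the furniture and walls round the work are solid. World frame = base frame: x ahead of the robot, y to its left, z up, the work surface at z = 0. Lengths are in m, angles in degrees, forces in N, time in s.
With the tool pointing down it reaches from about 0.35 to 0.725 m from the base axis. Payload 4.3 kg.
Tool frame: the origin (TCP) lies at the very end of the fingers, on their centre line; the grasp point (between the pads) lies 19 mm behind it (ctrl.grasp_offset is the distance from the TCP to the grasp point, in m); z points along the fingers, x is the direction in which the jaws open and shut, and the axes are right-handed (so a half turn about z gives the same grasp; the last joint's range is limited). The gripper opens to 85 mm and grips with 20 to 120 N. Pads are 22 mm wide; open, the fingers measure 114 mm over their backs; the gripper's body (76 mm by 85 mm) begins 54 mm behind the grasp point. The pads swing forward as they close: fully open they stand 13 mm farther back than shut.
Start: joints at [-75.648, 21.618, 4.641, 73.018, 0, 83.68], TCP at [0.203, -0.538, 0.231] pointing down, gripper open.
Joint ranges: [-156.06, 156.06], [-48.1, 94.91], [-58.44, 69.94], [-101.28, 121.22], [-78.64, 73.56], [-180, 180]. Speed limits (degrees/s): [147.25, 147.25, 180, 180, 180, 180].

### API

Orientations are given as [roll, pitch, yaw] about the fixed x, y, z axes, in that order (R = Rz(yaw) Ry(pitch) Rx(roll)).
In Python, from bench import ctrl gives the robot as it stands. The module is installed in compiled form; this text tells all that it offers.
- The arm moves only by the tool drive_tool, never from a script. Its argument "moves" is a list of rows, each a list of 7 numbers: the shift along the world's x, y, z in mm, then the turn, a rotation vector about the world's x, y, z in rad, then the finger opening in mm, from 0 to 85.4. In form: [[dx, dy, dz, rx, ry, rz, hand], ...]. A call has exactly 8 rows; each row shifts and turns the pose as measured when the row begins; what a row does not reach is not made up. A row lasts 1/8 s, in which the tool goes at most 62.5 mm and 10.7 degrees, less where a joint would pass 70% of its speed; a pose out of reach is approached as far as the arm can. A call is refused whole if a number of a shift passes 62.5 or a number of a turn 0.188, either way. A call with a gripper value outside its range is refused whole. The fingers move at their own pace and stop on an object; "grip_force" is the grip in N (left out, the last holds). Time passes only in rows, so rows that do not move let the fingers close, or fill a call up. It gives the time, the measured TCP pose, the force and the opening at its end, in the units of the state.
- ctrl.observe(): the state, without advancing time (a new reading comes with each control period).
- ctrl.camera(name): name is "scene" or "top" or "wrist"; returns a dict with "frame" (384x512x3 uint8, red, green, blue), "intrinsics" (3x3 intrinsics, pixels), "dist_coeffs" ([k1, k2, p1, p2, k3] as OpenCV has them; the pictures are not rectified), "camera_from_world" (4x4, takes a point from world to camera coordinates); the wrist camera has in their place "T_tool_cam" (4x4, takes a point from camera to tool coordinates, whose origin is the TCP and whose axes are the tool frame's). Camera axes: x right, y up, looking along -z (the intrinsics and any distortion apply to the point x, -y, -z); pixel columns grow to the right and rows downward; lengths in m; the calibration is good to about 2 mm. A picture is of the moment at which its call begins: read the wrist's pose just before it. There is no depth.
- ctrl.sign_off(): hands the job in, once; it reports no verdict.
Trained networks look in the newest picture that a camera, given by its name, has taken for a name from the list of things; names that differ only in an ending like _2 or _b are one class to them, and where a whole thing is asked for, a point or a joint stands for the part that bears it (a point fixed in the world has none). Each returns a list of dicts, best first, with "confidence" (0 to 1); they miss things now and then, are a little off and sometimes report something else, mostly with a low value. They report only what shows in the picture. A call takes as long as a camera call. They do not tell look-alikes from the thing itself.
- ctrl.recognise(camera, query): "extent" ([left, top, right, bottom] in pixels, round what is visible of it).
- ctrl.masks_of(camera, query): "pixels" (384x512 bool, what is visible of it) and "extent" ([left, top, right, bottom] in pixels, round what is visible of it).
The state is a dict: "t": time; "joints": joint angles; "dq": joint speeds; "joint_efforts": joint torques, N m; "tcp_pos": TCP position; "tcp_rot": TCP orientation; "ft_force": force on the tool from outside, world axes, zero at the start; "wrist_torque": the same for the moment, N m; "grip_width": finger opening in m.
Only numpy, scipy, OpenCV 4.12 (cv2) and the standard library are available. Lean on these libraries where they do the work, as an engineer would, in place of code of your own. Each camera call takes 0.05 s, during which the arm holds its last target.

### The job

The dark glass disc on the scribing jig has to be squared up for scribing. Press lightly on it with the fingertips, turn it until its ground flat faces the steel alignment bar and slide it home so that the flat lies flush along the bar, about in the middle; then push the clamp's black knob forward until the V-shaped jaw bears snugly on the disc's round edge. The glass is brittle: press and push gently, only as hard as needed to move things, keep the disc lying on the jig, and leave everything else on the bench where it is.

Things in the scene. Friction and masses are not known exactly. Their poses are not given: they have to be found in the camera images.
- disc_centre (a point): centre (half-way up) of the loose dark glass disc with a lighter ground edge: 100 mm across, 8 mm thick, 0.15 kg, on the jig's slippery white sheet. One flat, 45.6 mm long, is ground on its edge, 44.5 mm from the centre; +x points from the centre square to the flat, outwards; +z up. Two fingertips pressing on its top, well apart, with 5 to 10 N carry it along with a little slip; over 18 N, or a touch at over 10 mm/s, may break it
- flat_mid (a point): middle of the disc's ground flat, half-way up the disc, 44.5 mm from disc_centre; same axes as disc_centre
- alignment_bar: fixed steel bar with fine graduations along the far edge of the jig, 130 mm long, 16 mm wide. Origin: middle of its face's foot, level with the disc's underside; +x points square to the face into the bar, away from the disc, y along the face, +z up. Its top is 14 mm above the origin (disc's top: 8 mm). Disc flush and centred: disc_centre at [-0.0445, 0, 0.004] in this frame
- jig: the jig, fixed to the bench: aluminium plate 200x150 mm with a white slide sheet, the bar and the clamp. Axes as the bar's; origin on the bench top, 60 mm before the bar's face (in -x) on the centre line. The plate reaches from x = -0.115 to 0.085; its top is 16 mm above the bench, the sheet's 18 mm; the sheet is rubber-backed and hardly gives (1 mm per 25 N). Two guide rails (26 mm high) flank the clamp
- clamp (a joint): travel in m of the clamp (steel block, V-shaped jaw, black knob) along the bar's +x, towards the bar: 0 fully back, 0.046 fully forward; it starts back, clear of the disc. The jaw meets a seated, centred disc at about 0.038, a little sooner if the disc is off-centre. The slide is stiff (about 4 N of friction) and the clamp stays where it is left, keeping up to 4 N on the disc; more than 18 N from the jaw breaks the disc
- clamp_knob (a point): centre of the clamp's upright black knob, 20 mm in diameter, on the clamp's centre line; the knob reaches from 16 mm below this point to 14 mm above it, the clamp's block below it ends 20 mm below this point and 16 mm behind it (in the bar's -x). The knob can be pushed from behind or pinched from above
- titration_stand: tall fixed stand with clamps, a burette and a pipette, on the lower bench to the left; origin under its rod; it reaches about 0.08 m to either side and 0.75 m up; not to be touched
- vial_0: small glass vial with a black cap, 23 mm wide, 52 mm tall, bystander; origin under its middle
- vial_1: small glass vial with a white cap, 23 mm wide, 52 mm tall, bystander; origin under its middle
- vial_2: small glass vial with yellowish contents and a black cap, 23 mm wide, 52 mm tall, bystander; origin under its middle
- stopper_box: small blue and white cardboard box, 70x70x32 mm, bystander; origin under its middle
- tape_roll: roll of masking tape lying flat, 68 mm wide, 19 mm tall, bystander; origin under its middle
- tweezers: steel tweezers lying flat, 129 mm long, bystander; origin under its middle
There are look-alikes about, which are no part of the job. What is shaped like the part that bears disc_centre but yellow is not meant.

How it is judged (in metres and radians):
On the way:
1. the disc's flat lies along the bar (within 1.5 mm and 0.05 rad) with the clamp still clear of the disc (x of flat_mid in the frame of alignment_bar above -0.0015 m and angle between the x axis of flat_mid and the x axis of alignment_bar, either way round below 0.05 rad and y of disc_centre in the frame of alignment_bar between -0.012 and 0.012 m and angle between disc_centre's own z axis and vertical below 0.05 rad and z of disc_centre in the frame of alignment_bar below 0.006 m and value of joint clamp below 0.03 m), for 0.2 s.
At the end, for the whole second after the job is handed in: the disc lies on the slide sheet with its flat against the bar (within 1 mm and 0.025 rad), its centre within 8 mm of the bar's middle, and the clamp's jaw bears on its edge (at least 1 N); everything is at rest and released (x of flat_mid in the frame of alignment_bar above -0.001 m and angle between the x axis of flat_mid and the x axis of alignment_bar, either way round below 0.025 rad and y of disc_centre in the frame of alignment_bar between -0.008 and 0.008 m and angle between disc_centre's own z axis and vertical below 0.05 rad and z of disc_centre in the frame of alignment_bar below 0.006 m and contact force between clamp and disc above 1 N and linear speed of disc below 0.005 m/s and velocity of joint clamp below 0.003 m/s); the robot touches nothing.
It fails at once if the fingers press or push on the disc with more than 18 N (contact force between the fingers and disc above 18 N).
It fails at once if the clamp's jaw pushes on the disc with more than 18 N (contact force between clamp and disc above 18 N).
It fails at once if the disc is pushed against the bar with more than 18 N (contact force between alignment_bar and disc above 18 N).
It fails at once if the disc is lifted or tipped off the slide sheet (angle between disc_centre's own z axis and vertical above 0.15 rad or z of disc_centre in the frame of alignment_bar above 0.012 m).
It fails at once if a bystander is moved by more than 25 mm (distance of any of vial_0, vial_1, vial_2, stopper_box, tape_roll, tweezers from where it was at the start of the episode above 0.025 m).
It also fails if it takes over 67 s, if anything falls off the work surface, if the arm or the gripper's body presses on something with over 40 N, if the wrist force passes 120 N, or if a joint passes its speed limit or range.

## Working session

There is one attempt and no reset: what is moved stays moved. The work goes in short steps, Python scripts to look and compute and a tool call to move; the robot and the scene stay as the last step left them, time stands still between calls to the robot, and variables do not carry over. Pictures are saved under pics/ and viewed, and the job is handed in when it is done.

Besides the shell and the picture viewer there is one more tool, called as name([rows], argument=value, ...), one row to a line, values as JSON. drive_tool: Moves the arm, as the interface text tells. Its arguments: {"type":"object","properties":{"moves":{"type":"array"},"grip_force":{"type":"number"}},"required":["moves"]}

```bash
mkdir -p pics; cat > h.py <<'E'
import numpy as np, cv2
from bench import ctrl
def snap(cam,name):
    s=ctrl.observe(); c=ctrl.camera(cam)
    cv2.imwrite(f'pics/{name}.png',c['frame'][:,:,::-1]); return s,c
E
python3 - <<'E'
from h import *
s=ctrl.observe(); print(s)
for c in ['scene','top','wrist']:
    s,d=snap(c,c+'0'); print(c,{k:np.round(v,4).tolist() for k,v in d.items() if k!='frame'})
    if c!='wrist':
        for q in ['disc_centre','alignment_bar','clamp_knob','jig','clamp','vial_0','stopper_box','tape_roll','tweezers','titration_stand']:
            print(q,[(round(r['confidence'],2),np.round(r['extent']).tolist()) for r in ctrl.recognise(c,q)][:4])
print(ctrl.observe()['t'])
E
```

```text
{'t': 0.0, 'joints': array([-7.56485408e+01,  2.16611859e+01,  4.56488503e+00,  7.30161338e+01,
        1.20732221e-03,  8.36799725e+01]), 'dq': array([ 0.06179056, -0.12524807, -0.14598983,  0.01430817, -0.01840928,
        0.06490461]), 'joint_efforts': array([ 1.39697338e-03, -4.63598263e+01,  2.69878900e+01,  2.07382918e-02,
       -9.32971648e-05, -3.80190343e-06]), 'tcp_pos': array([ 0.20283455, -0.53737309,  0.23038112]), 'tcp_rot': array([-1.79986423e+02,  1.11618483e-01, -6.93285012e+01]), 'ft_force': array([ 0.26822705, -0.26258426, -0.81876731]), 'wrist_torque': array([-0.00810142, -0.0003904 , -0.03461816]), 'grip_width': 0.0855125090550908}
scene {'intrinsics': [[375.4579, 0.0, 247.09], [0.0, 375.4579, 198.0123], [0.0, 0.0, 1.0]], 'dist_coeffs': [-0.0256, 0.0, 0.0, 0.0, 0.0], 'camera_from_world': [[-0.5497, -0.8352, -0.0152, 0.3299], [0.4455, -0.3085, 0.8405, -0.2246], [-0.7066, 0.4553, 0.5417, -0.7043], [0.0, 0.0, 0.0, 1.0]]}
disc_centre [(0.96, [221.0, 171.0, 256.0, 191.0]), (0.9, [233.0, 146.0, 259.0, 162.0]), (0.78, [245.0, 221.0, 287.0, 246.0])]
alignment_bar [(0.71
[... 716 characters left out ...]
0]), (0.69, [272.0, 153.0, 309.0, 189.0]), (0.6, [240.0, 235.0, 275.0, 272.0])]
alignment_bar [(0.68, [299.0, 142.0, 322.0, 184.0])]
clamp_knob [(0.62, [256.0, 176.0, 279.0, 197.0])]
jig [(0.91, [242.0, 141.0, 326.0, 218.0])]
clamp []
vial_0 [(0.67, [219.0, 106.0, 226.0, 119.0]), (0.57, [226.0, 114.0, 236.0, 126.0])]
stopper_box [(0.83, [189.0, 112.0, 217.0, 143.0])]
tape_roll []
tweezers []
titration_stand []
wrist {'intrinsics': [[305.8139, 0.0, 252.4201], [0.0, 305.8139, 192.2322], [0.0, 0.0, 1.0]], 'dist_coeffs': [0.0174, 0.0, 0.0, 0.0, 0.0], 'T_tool_cam': [[1.0, 0.0001, 0.0004, -0.0003], [0.0002, -0.9518, -0.3067, -0.0785], [0.0004, 0.3067, -0.9518, -0.1418], [0.0, 0.0, 0.0, 1.0]]}
1.15
```

View images.

```bash
python3 - <<'E'
import cv2,numpy as np
a=cv2.imread('pics/top0.png'); c=a[90:290,180:380]
cv2.imwrite('pics/top0c.png',cv2.resize(c,(600,600),interpolation=cv2.INTER_CUBIC))
b=cv2.imread('pics/scene0.png'); 
cv2.imwrite('pics/scene0c.png',cv2.resize(b[130:260,110:300],(760,520),interpolation=cv2.INTER_CUBIC))
E
```

```text
(no output)
```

View pics/top0.png

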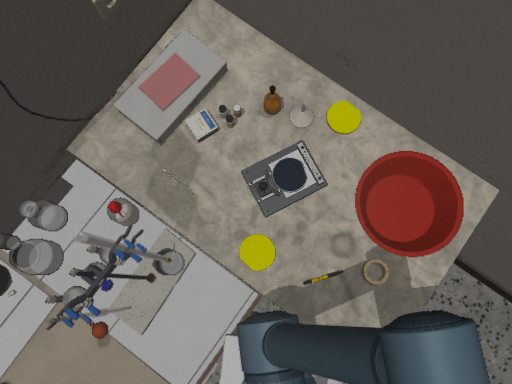

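View pics/top0c.png

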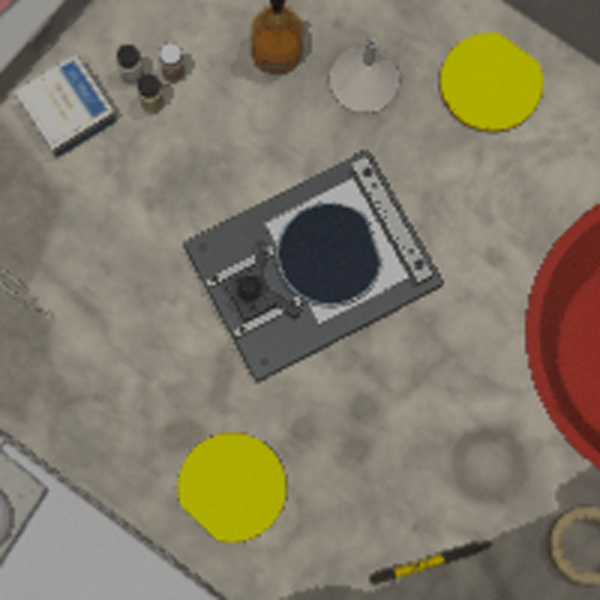

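View pics/scene0c.png

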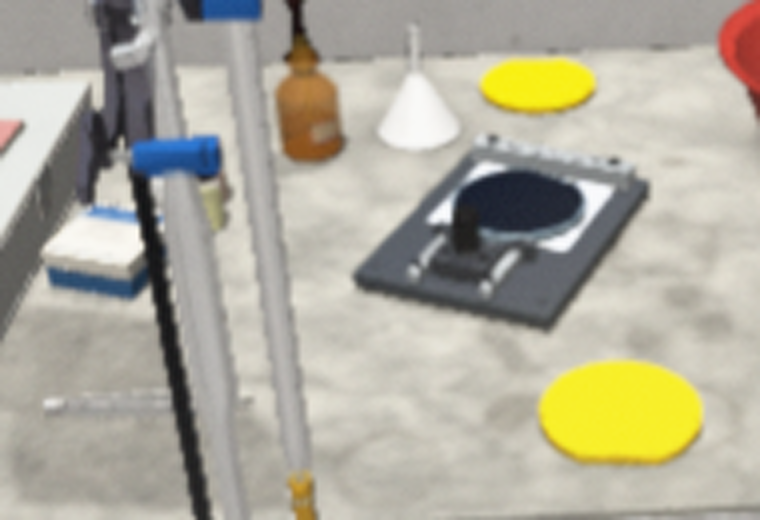

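```bash
cat >> h.py <<'E'
def unproj(K,dist,Tcw,uv,z):
    """pixels->world at height z; Tcw world->cam (y up, look -z)"""
    uv=np.atleast_2d(np.asarray(uv,float)); zz=np.broadcast_to(z,len(uv))
    n=cv2.undistortPoints(uv[:,None],np.array(K),np.array(dist))[:,0]
    d=np.c_[n[:,0],-n[:,1],-np.ones(len(n))]
    R=Tcw[:3,:3]; o=-R.T@Tcw[:3,3]; D=d@R
    return o+D*((zz-o[2])/D[:,2])[:,None]
def proj(K,dist,Tcw,P):
    P=np.atleast_2d(P)@Tcw[:3,:3].T+Tcw[:3,3]
    Q=P*[1,-1,-1]
    return cv2.projectPoints(Q,np.zeros(3),np.zeros(3),np.array(K),np.array(dist))[0][:,0]
from scipy.spatial.transform import Rotation as Ro
def wristT(s,c):
    T=np.eye(4); T[:3,:3]=Ro.from_euler('xyz',s['tcp_rot'],degrees=True).as_matrix(); T[:3,3]=s['tcp_pos']
    return np.linalg.inv(T@c['T_tool_cam'])
E
python3 - <<'E'
from h import *
c=ctrl.camera('top')
f=lambda p,z:unproj(c['intrinsics'],c['dist_coeffs'],c['camera_from_world'],np.array(p)/3+[180,90],z)
k=f([(365,150),(443,285),(258,382),(185,243)],.016);print(k)
print('mean',k.mean(0)); 
x=(k[0]+k[1]-k[2]-k[3])/2;y=(k[0]+k[3]-k[1]-k[2])/2;print(np.linalg.norm(x),np.linalg.norm(y),np.degrees([np.arctan2(x[1],x[0]),np.arctan2(y[1],y[0])]))
print('disc',f([(330,253)],.026),'knob',f([(249,287)],.06), 'flat?',f([(378,245)],.026))
print(ctrl.observe()['t'])
E
```

```text
[[ 0.69957829  0.00466125  0.016     ]
 [ 0.57560465 -0.07981302  0.016     ]
 [ 0.46620131  0.08325616  0.016     ]
 [ 0.59054483  0.16551567  0.016     ]]
mean [0.58298227 0.04340501 0.016     ]
0.19534657399110375 0.14955063678454397 [-56.00637427  33.87958037]
disc [[0.59280711 0.02879626 0.026     ]] knob [[0.54535955 0.09988684 0.06      ]] flat? [[ 0.60517293 -0.01518531  0.026     ]]
1.2
```

drive_tool([
  [32,47,6,0,0,0.18,50],
  [32,47,6,0,0,0.18,50],
  [32,47,6,0,0,0.18,50],
  [32,47,6,0,0,0.18,50],
  [32,47,0,0,0,0.18,50],
  [32,47,0,0,0,0.18,50],
  [32,47,0,0,0,0.18,50],
  [32,47,0,0,0,0.18,50],
], grip_force=20)

```text
t: 2.2
tcp_pos: [0.4639, -0.1544, 0.2566]
tcp_rot: [179.8, -0.3, 15.4]
ft_force: [0.5, -0.4, 1.0]
grip_width: 0.0497
```

drive_tool([
  [32,46,-8,0,0,0,50],
  [32,46,-12,0,0,0,50],
  [32,46,-16,0,0,0,50],
  [30,44,-20,0,0,0,50],
  [0,0,-20,0,0,0,50],
  [0,0,-20,0,0,0,50],
  [0,0,-20,0,0,0,50],
  [0,0,0,0,0,0,50],
])

```text
t: 3.2
tcp_pos: [0.5964, 0.0393, 0.1376]
tcp_rot: [179.7, -0.6, 16.0]
ft_force: [0.4, -0.1, 0.1]
grip_width: 0.0505
```

```bash
python3 - <<'E'
from h import *
s,c=snap('wrist','w1'); print(s['tcp_pos'],s['tcp_rot'],s['ft_force'])
np.savez('w1.npz',K=c['intrinsics'],d=c['dist_coeffs'],T=wristT(s,c))
for q in ['disc_centre','alignment_bar','clamp_knob','clamp']:
    r=ctrl.masks_of('wrist',q)
    print(q,[(round(a['confidence'],2),np.round(a['extent']).tolist()) for a in r])
    if r: np.save(f'm_{q}.npy',r[0]['pixels'])
E
```

```text
[0.59642395 0.03932518 0.13762597] [179.66632824  -0.57184698  15.95548049] [ 0.4334511  -0.07127792  0.11709617]
disc_centre [(0.88, [358.0, 345.0, 426.0, 383.0]), (0.84, [189.0, 141.0, 304.0, 247.0]), (0.75, [1.0, 0.0, 69.0, 106.0]), (0.36, [486.0, 41.0, 511.0, 71.0])]
alignment_bar [(0.81, [203.0, 232.0, 343.0, 291.0])]
clamp_knob [(0.55, [182.0, 72.0, 276.0, 158.0])]
clamp [(0.69, [184.0, 77.0, 274.0, 158.0])]
```

View pics/w1.png

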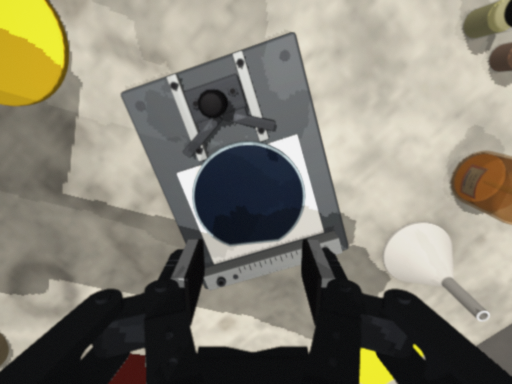

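```bash
python3 - <<'E'
import cv2,numpy as np
a=cv2.imread('pics/w1.png')
cv2.imwrite('pics/w1c.png',cv2.resize(a[130:300,160:360],(800,680),interpolation=cv2.INTER_CUBIC)[:600])
E
```

```text
(no output)
```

View pics/w1c.png

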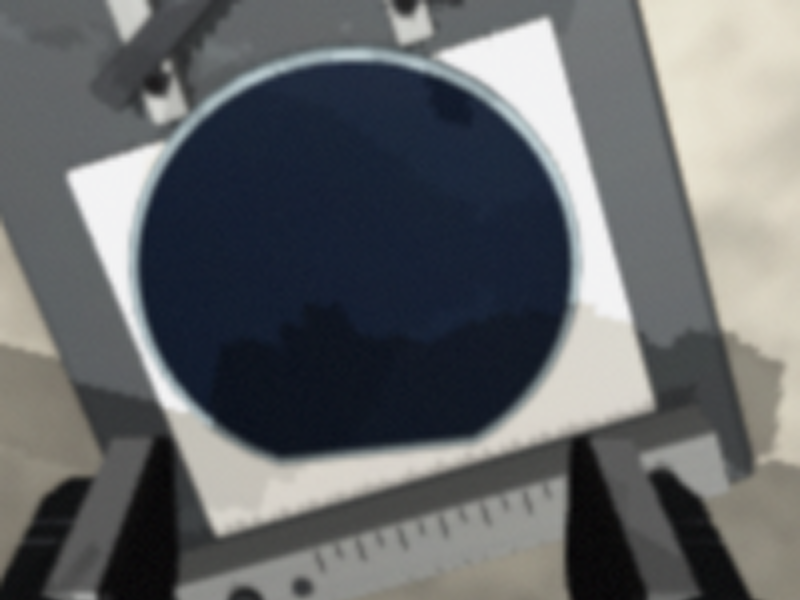

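```bash
cat >> h.py <<'E'
from scipy.optimize import least_squares
def discfit(frame,f,seed,th=60,guess=-70,zt=.026,R=None,excl=None):
    """frame rgb; f(px,z)->world. dark blob containing seed -> circle+flat fit of outline"""
    m=((frame[:,:,0]<th)&(frame[:,:,2]>=frame[:,:,0]+6)).astype(np.uint8)
    m=cv2.morphologyEx(m,cv2.MORPH_OPEN,np.ones((3,3),np.uint8))
    n,l=cv2.connectedComponents(m); m=(l==l[seed[1],seed[0]]).astype(np.uint8)
    ct=max(cv2.findContours(m,cv2.RETR_EXTERNAL,cv2.CHAIN_APPROX_NONE)[0],key=len)[:,0].astype(float)
    if excl is not None: ct=ct[~excl(ct)]
    P=f(ct,zt)[:,:2]
    def res(p):
        d=P-p[:2]; r=np.hypot(*d.T); u=[np.cos(p[2]),np.sin(p[2])]
        return np.maximum(r-p[3], d@u-(p[3]-.0055))*1e3
    best=None
    for g in np.radians(guess+np.arange(-40,41,10)):
        s=least_squares(res,[*P.mean(0),g,.049],loss='soft_l1',f_scale=.5)
        if best is None or s.cost<best.cost: best=s
    return best.x,np.sqrt(np.mean(best.fun**2)),m
E
python3 - <<'E'
from h import *
z=np.load('w1.npz'); f=lambda p,h:unproj(z['K'],z['d'],z['T'],p,h)
a=cv2.imread('pics/w1.png')[:,:,::-1]
x,r,m=discfit(a,f,(248,194)); print('disc',x[:2],np.degrees(x[2]),x[3],r)
g=lambda p,h:f(np.array(p)/4+[160,130],h)[:,:2]
e=g([(215,538),(653,408)],.018); print('sheet edge',e,np.linalg.norm(e[0]-e[1]),np.degrees(np.arctan2(*(e[1]-e[0])[::-1])))
b=g([(545,18),(653,408)],.018);print('sheet R side',np.linalg.norm(b[0]-b[1]),np.degrees(np.arctan2(*(b[1]-b[0])[::-1])))
b=g([(68,175),(215,538)],.018);print('sheet L side',np.linalg.norm(b[0]-b[1]),np.degrees(np.arctan2(*(b[1]-b[0])[::-1])))
fl=g([(278,460),(478,438)],.026);print('flat',fl,np.linalg.norm(fl[0]-fl[1]),np.degrees(np.arctan2(*(fl[1]-fl[0])[::-1])),fl.mean(0))
k=f([(122,95),(293,34),(347,247)],.016)[:,:2];print('plate',k,np.linalg.norm(k[0]-k[1]),np.linalg.norm(k[2]-k[1]),np.degrees(np.arctan2(*(k[1]-k[0])[::-1])),np.degrees(np.arctan2(*(k[2]-k[1])[::-1])))
print('knob',f([(212,102)],.06))
E
```

```text
disc [0.59642571 0.0295567 ] -67.16830897340827 0.04658042281847219 0.2568651486894094
sheet edge [[ 0.58317007 -0.04731008]
 [ 0.67383282  0.01416719]] 0.10954080501716337 34.14070519990709
sheet R side 0.09544812167061294 -56.094134690183424
sheet L side 0.09539072263046977 -56.58246454980698
flat [[ 0.59195633 -0.01855109]
 [ 0.63466739 -0.0007404 ]] 0.04627585617647543 22.636332501929072 [ 0.61331186 -0.00964575]
plate [[0.47435071 0.08442164]
 [0.59405988 0.16526082]
 [0.70204402 0.00466022]] 0.14444811921081427 0.1935280987365592 34.031017739340136 -56.084023457531224
knob [[0.550332   0.10204012 0.06      ]]
```

```bash
cat >> h.py <<'E'
def turn_to(yaw):
    s=ctrl.observe()
    return (Ro.from_euler('xyz',[180,0,yaw],degrees=True)*Ro.from_euler('xyz',s['tcp_rot'],degrees=True).inv()).as_rotvec()
E
python3 -c "
from h import *
print(turn_to(22.7),ctrl.observe())"
```

```text
[0.00205894 0.01756655 0.11819079] {'t': 3.45, 'joints': array([-2.25943396, 25.8317985 , -2.55446775, 60.61034062, -0.13764729,
       71.81137033]), 'dq': array([ 0.01301178, -0.014118  , -0.11180051, -0.14335755, -0.0316216 ,
       -0.02462254]), 'joint_efforts': array([ 4.47412091e-02, -4.85736251e+01,  2.58454388e+01, -1.33032915e-01,
       -6.66007254e-03, -1.06596920e-05]), 'tcp_pos': array([0.59886391, 0.03897406, 0.14072975]), 'tcp_rot': array([179.55600056,  -0.9102877 ,  15.93151752]), 'ft_force': array([-0.11719755, -0.93492574,  0.15962014]), 'wrist_torque': array([ 0.00499467, -0.01110769, -0.04998628]), 'grip_width': 0.05003311316224237}
```

drive_tool([
  [0,-3,-12,0,0.004,0.03,50],
  [0,-3,-12,0,0.004,0.03,50],
  [-1,-2,-12,0,0.004,0.03,50],
  [-1,-1,-12,0,0.004,0.03,50],
  [0,0,-12,0,0,0,50],
  [0,0,-12,0,0,0,50],
  [0,0,-8,0,0,0,50],
  [0,0,0,0,0,0,50],
])

```text
t: 4.45
tcp_pos: [0.5962, 0.0291, 0.055]
tcp_rot: [179.9, 0.0, 23.3]
ft_force: [0.4, 0.7, 0.8]
grip_width: 0.05
```

```bash
cat >> h.py <<'E'
def wlook(name,seed=None,**k):
    s,c=snap('wrist',name); T=wristT(s,c); np.savez(name+'.npz',K=c['intrinsics'],d=c['dist_coeffs'],T=T)
    f=lambda p,h:unproj(c['intrinsics'],c['dist_coeffs'],T,p,h)
    print('tcp',s['tcp_pos'].round(4),s['tcp_rot'].round(2),s['ft_force'].round(2))
    if seed:
        x,r,m=discfit(c['frame'],f,seed,**k); print('disc',x[:2].round(4),np.degrees(x[2]).round(2),x[3].round(4),r)
    return s,c,f
E
python3 -c "
from h import *
s,c,f=wlook('w2')
s=ctrl.observe();print(s['tcp_pos'],s['tcp_rot'],turn_to(22.7))"
```

```text
tcp [0.5962 0.0291 0.055 ] [1.7992e+02 2.0000e-02 2.3270e+01] [0.42 0.68 0.84]
[0.59657621 0.02901263 0.05543306] [ 1.79900115e+02 -1.12989498e-02  2.32670231e+01] [ 0.00152793  0.00086226 -0.00989624]
```

View pics/w2.png

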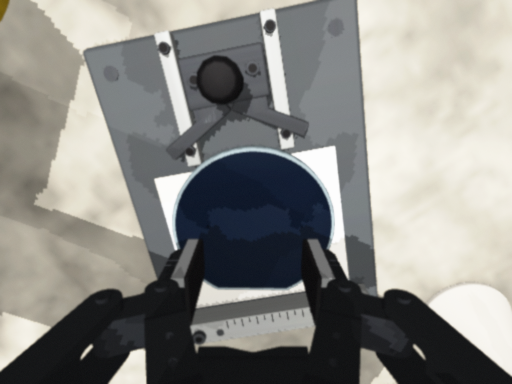

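```bash
python3 - <<'E'
import cv2,numpy as np
a=cv2.imread('pics/w2.png')
cv2.imwrite('pics/w2c.png',cv2.resize(a[230:350,170:350],(800,533),interpolation=cv2.INTER_CUBIC))
E
```

```text
(no output)
```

View pics/w2c.png

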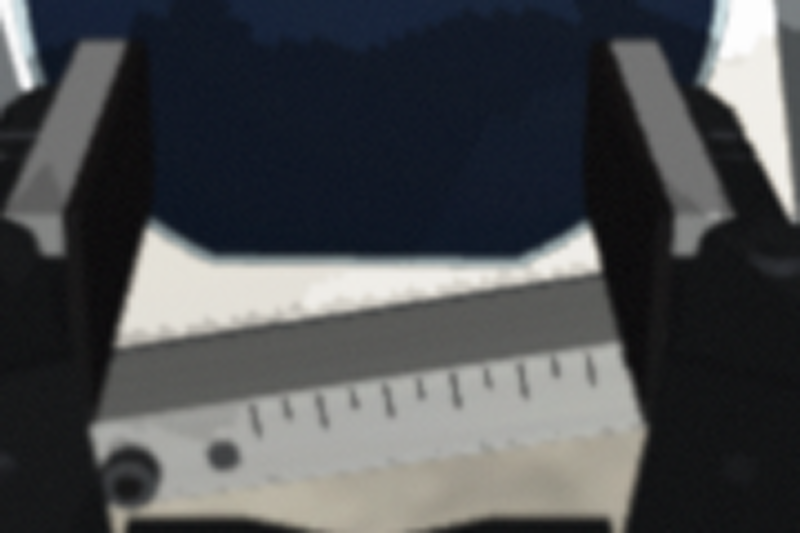

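```bash
python3 - <<'E'
from h import *
z=np.load('w2.npz'); f=lambda p,h:unproj(z['K'],z['d'],z['T'],p,h)[:,:2]
g=lambda p,h:f(np.array(p)/4.444+[170,230],h)
a=lambda e:np.degrees(np.arctan2(*(e[1]-e[0])[::-1]))
fl=g([(213,257),(525,260)],.025);print(fl,np.linalg.norm(fl[1]-fl[0]),a(fl))
b=g([(118,347),(605,275)],.018);print(b,a(b))
t=g([(95,425),(620,343)],.032);print(t,a(t))
n=np.array([.559,-.829]);print('bar foot',b@n,'top',t@n,'flat',fl@n)
x,r,m=discfit(cv2.imread('pics/w2.png')[:,:,::-1],lambda p,h:unproj(z['K'],z['d'],z['T'],p,h),(250,215),excl=lambda c:((c[:,1]>225)&(c[:,1]<286))|(c[:,0]<208)&(c[:,1]>225)|(c[:,0]>302)&(c[:,1]>225)); print(x,np.degrees(x[2]),r, x[:2]@n)
E
```

```text
[[ 0.59206384 -0.01868078]
 [ 0.63449824 -0.00097231]] 0.04598117489271735 22.65145254881708
[[ 0.58545653 -0.04476946]
 [ 0.64977066 -0.00270523]] 33.1864271488276
[[ 0.58547577 -0.04750456]
 [ 0.65020099 -0.00397983]] 33.91901630139535
bar foot [0.36438408 0.36546443] top [0.36666223 0.36676163] flat [0.34645005 0.35549057]
[ 0.59609381  0.02986538 -1.18452808  0.04675104] -67.86845976371815 0.20687241341267557 0.3084580361947721
```

drive_tool([
  [0,0.5,-6,0,0,-0.005,50],
  [0,0,-6,0,0,-0.005,50],
  [0,0,-6,0,0,0,50],
  [0,0,-3,0,0,0,50],
  [0,0,-1,0,0,0,50],
  [0,0,-1,0,0,0,50],
  [0,0,-1,0,0,0,50],
  [0,0,-1,0,0,0,50],
])

```text
t: 5.5
tcp_pos: [0.598, 0.0295, 0.0303]
tcp_rot: [179.8, -0.2, 22.7]
ft_force: [-0.8, 0.7, -0.4]
grip_width: 0.05
```

drive_tool([
  [-0.5,0,-0.8,0,0,0,50],
  [-0.5,0,-0.8,0,0,0,50],
  [0,0,-0.8,0,0,0,50],
  [0,0,-0.8,0,0,0,50],
  [0,0,-0.8,0,0,0,50],
  [0,0,-0.8,0,0,0,50],
  [0,0,-0.8,0,0,0,50],
  [0,0,-0.8,0,0,0,50],
])

```text
t: 6.5
tcp_pos: [0.5971, 0.0296, 0.0236]
tcp_rot: [179.8, -0.2, 22.7]
ft_force: [-0.7, -0.5, 0.6]
grip_width: 0.05
```

drive_tool([
  [0,0,-0.5,0,0,0,50],
  [0,0,-0.5,0,0,0,50],
  [0,0,-0.5,0,0,0,50],
  [0,0,-0.5,0,0,0,50],
  [0,0,0,0,0,0,50],
  [0,0,0,0,0,0,50],
  [0,0,0,0,0,0,50],
  [0,0,0,0,0,0,50],
])

```text
t: 7.5
tcp_pos: [0.5974, 0.0295, 0.0229]
tcp_rot: [179.8, -0.2, 22.7]
ft_force: [-1.1, 0.0, 2.7]
grip_width: 0.0502
```

drive_tool([
  [0,0,-0.3,0,0,0,50],
  [0,0,-0.3,0,0,0,50],
  [0,0,-0.3,0,0,0,50],
  [0,0,-0.3,0,0,0,50],
  [0,0,-0.3,0,0,0,50],
  [0,0,-0.3,0,0,0,50],
  [0,0,-0.3,0,0,0,50],
  [0,0,-0.3,0,0,0,50],
])

```text
t: 8.5
tcp_pos: [0.5974, 0.0295, 0.0229]
tcp_rot: [179.7, -0.3, 22.7]
ft_force: [-2.2, 0.3, 5.4]
grip_width: 0.0498
```

drive_tool([
  [0,0,-0.45,0,0,0.01,50],
  [0,0,-0.45,0,0,0.02,50],
  [0,0,-0.45,0,0,0.02,50],
  [0,0,-0.45,0,0,0.02,50],
  [0,0,-0.45,0,0,0.02,50],
  [0,0,-0.45,0,0,0.02,50],
  [0,0,-0.45,0,0,0.02,50],
  [0,0,-0.45,0,0,0.02,50],
])

```text
t: 9.5
tcp_pos: [0.6004, 0.03, 0.023]
tcp_rot: [179.6, -0.6, 31.5]
ft_force: [-1.1, 0.3, 5.1]
grip_width: 0.05
```

```bash
python3 -c "
from h import *
s,c,f=wlook('w3')
"; python3 - <<'E'
import cv2,numpy as np
a=cv2.imread('pics/w3.png')
cv2.imwrite('pics/w3c.png',cv2.resize(a[140:380,130:380],(750,600)[:2],interpolation=cv2.INTER_CUBIC) if 0 else cv2.resize(a[180:360,140:380],(800,600),interpolation=cv2.INTER_CUBIC))
E
```

```text
tcp [0.6004 0.03   0.023 ] [179.6   -0.63  31.53] [-1.08  0.32  5.09]
```

View pics/w3c.png

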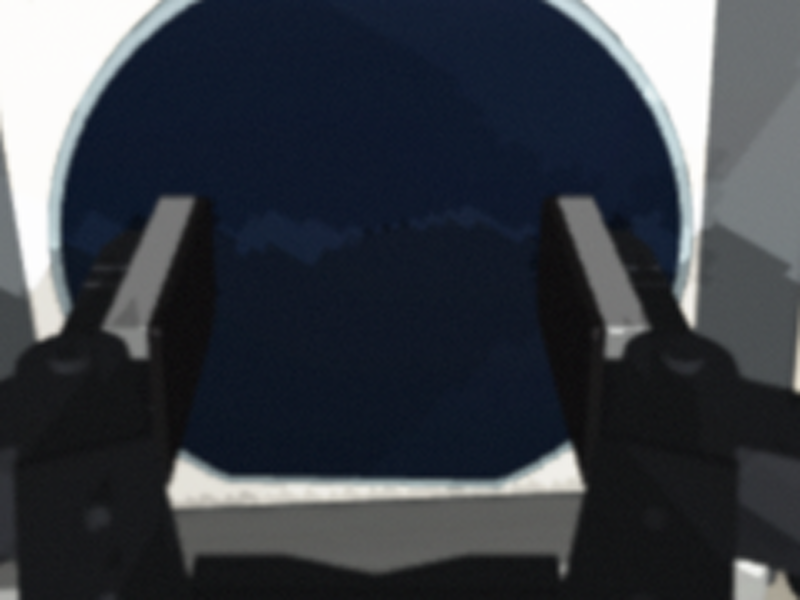

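```bash
cat >> h.py <<'E'
def cmpbar(name,sc,off,flat,bar,knobpx=None):
    z=np.load(name+'.npz'); f=lambda p,h:unproj(z['K'],z['d'],z['T'],np.array(p)/sc+off,h)[:,:2]
    a=lambda e:np.degrees(np.arctan2(*(e[1]-e[0])[::-1]))
    n=np.array([.559,-.829]);y=np.array([.829,.559])
    fl=f(flat,.025);b=f(bar,.018)
    print('flat len',np.linalg.norm(fl[1]-fl[0]),'ang',a(fl),'bar ang',a(b),'flat n',fl@n,'bar n',b@n,'flat mid y',fl.mean(0)@y)
E
python3 - <<'E'
from h import *
cmpbar('w3',10/3,[140,180],[(235,478),(500,482)],[(170,508),(585,490)])
print(ctrl.observe()['tcp_pos'],ctrl.observe()['t'],turn_to(31.5))
E
```

```text
flat len 0.04424078289193733 ang 29.920925759386886 bar ang 34.01281220955024 flat n [0.35229438 0.3554348 ] bar n [0.36418077 0.36415421] flat mid y 0.5113831189778586
[0.60041114 0.02992193 0.02304556] 9.55 [ 0.00035419  0.01316528 -0.00093432]
```

drive_tool([
  [0.3,-0.7,-0.5,0,0.002,0.01,50],
  [0.3,-0.7,-0.5,0,0.002,0.01,50],
  [0.3,-0.7,-0.5,0,0.002,0.01,50],
  [0.3,-0.7,-0.5,0,0.002,0.01,50],
  [0.3,-0.7,-0.5,0,0.002,0.01,50],
  [0.3,-0.7,-0.5,0,0.002,0.01,50],
  [0.3,-0.7,-0.5,0,0.002,0.01,50],
  [0.3,-0.7,-0.5,0,0.002,0.01,50],
])

```text
t: 10.55
tcp_pos: [0.6054, 0.0264, 0.0228]
tcp_rot: [-179.9, -0.3, 36.4]
ft_force: [-1.5, 0.6, 5.2]
grip_width: 0.0501
```

```bash
python3 -c "
from h import *
s,c,f=wlook('w4')
a=c['frame'][:,:,::-1]
cv2.imwrite('pics/w4c.png',cv2.resize(a[180:360,140:380],(800,600),interpolation=cv2.INTER_CUBIC))
"
```

```text
tcp [0.6054 0.0264 0.0228] [-179.89   -0.27   36.36] [-1.46  0.57  5.23]
```

View pics/w4c.png

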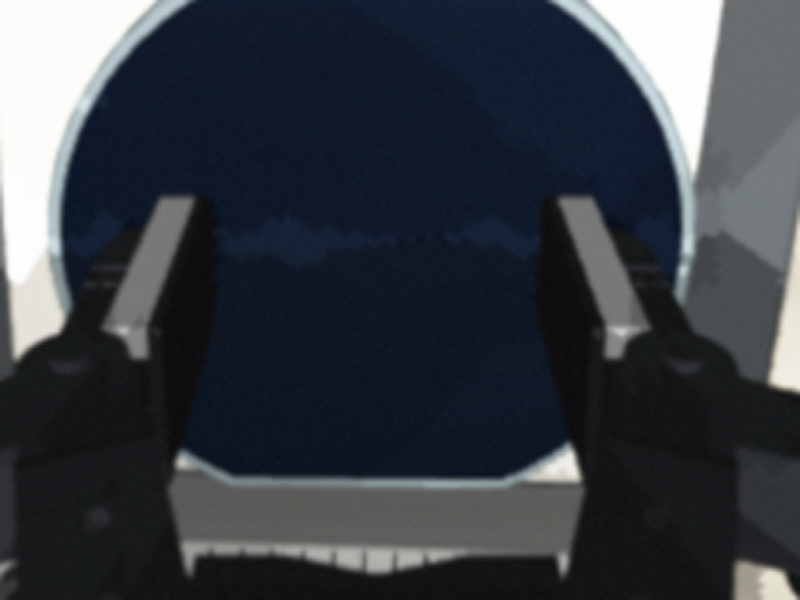

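```bash
python3 - <<'E'
from h import *
cmpbar('w4',10/3,[140,180],[(237,482),(508,486)],[(178,478),(580,483)])
z=np.load('w4.npz');b=unproj(z['K'],z['d'],z['T'],np.array([(185,543),(570,552)])/(10/3)+[140,180],.032)[:,:2];print(b, b@[.559,-.829])
print(ctrl.observe()['tcp_pos'],ctrl.observe()['t'],turn_to(34))
E
```

```text
flat len 0.04511346829954597 ang 35.10348738389858 bar ang 35.27343477460309 flat n [0.36050118 0.35962623] bar n [0.36613721 0.36456845] flat mid y 0.5181059740076286
[[ 0.60969341 -0.0310414 ]
 [ 0.66101741  0.00417242]] [0.36655194 0.3660498 ]
[0.60557277 0.02630174 0.02284369] 10.6 [-0.00418549  0.0028395  -0.04135587]
```

drive_tool([
  [-0.55,-0.9,-0.5,-0.001,0,-0.003,50],
  [-0.55,-0.9,-0.5,-0.001,0,-0.003,50],
  [-0.55,-0.9,-0.5,-0.001,0,-0.003,50],
  [-0.55,-0.9,-0.5,-0.001,0,-0.003,50],
  [-0.55,-0.9,-0.5,0,0,-0.003,50],
  [-0.55,-0.9,-0.5,0,0,-0.003,50],
  [-0.55,-0.9,-0.5,0,0,-0.003,50],
  [-0.55,-0.9,-0.5,0,0,-0.003,50],
])

```text
t: 11.6
tcp_pos: [0.6071, 0.0215, 0.0231]
tcp_rot: [179.7, -0.9, 35.0]
ft_force: [-0.2, 1.0, 5.7]
grip_width: 0.0502
```

```bash
python3 -c "
from h import *
s,c,f=wlook('w5')
a=c['frame'][:,:,::-1]
cv2.imwrite('pics/w5c.png',cv2.resize(a[180:360,140:380],(800,600),interpolation=cv2.INTER_CUBIC))
"
```

```text
tcp [0.6071 0.0215 0.0231] [179.73  -0.89  35.04] [-0.17  1.01  5.68]
```

View pics/w5c.png

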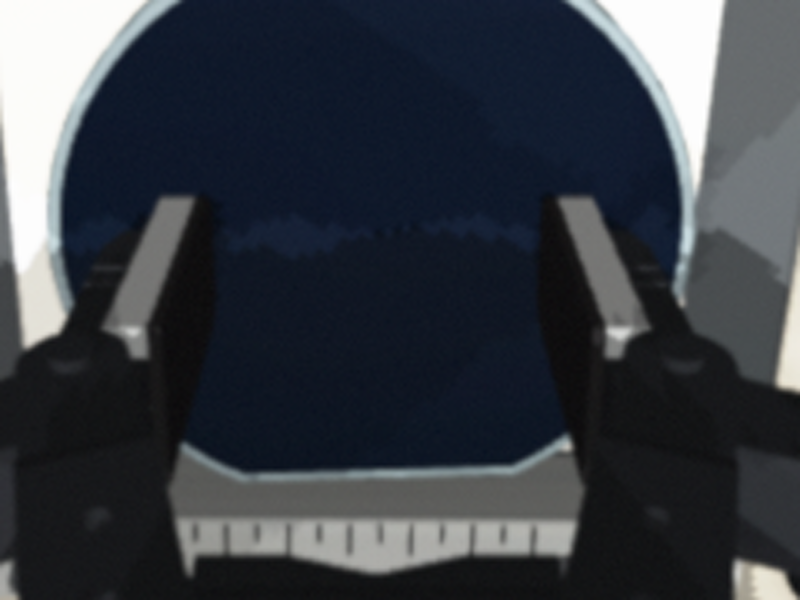

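```bash
python3 - <<'E'
from h import *
cmpbar('w5',10/3,[140,180],[(245,477),(517,468)],[(178,478),(580,483)])
z=np.load('w5.npz');b=unproj(z['K'],z['d'],z['T'],np.array([(180,520),(580,516)])/(10/3)+[140,180],.032)[:,:2];print(b, b@[.559,-.829],np.degrees(np.arctan2(*(b[1]-b[0])[::-1])))
print(ctrl.observe()['tcp_pos'],ctrl.observe()['t'],turn_to(34))
# bar end corners from w1: hidden; knob mask
for n in ['w1','w2']:
    z=np.load(n+'.npz')
z=np.load('w2.npz'); k=unproj(z['K'],z['d'],z['T'],[(220,80)],.018+.05)[:,:2]; print('knob',k,k@[.829,.559])
c=ctrl.camera('top'); print('t',ctrl.recognise('top','alignment_bar'))
cv2.imwrite('pics/t5.png',cv2.resize(c['frame'][130:230,230:340,::-1],(660,600),interpolation=cv2.INTER_CUBIC))
E
```

```text
flat len 0.04530563116283745 ang 36.584253722921865 bar ang 33.40891520291071 flat n [0.36429778 0.36224902] bar n [0.37065756 0.37137489] flat mid y 0.5170857641676548
[[ 0.60695772 -0.03289016]
 [ 0.65964523  0.00391135]] [0.36655531 0.36549918] 34.93377452200686
[0.60718355 0.02137695 0.02316696] 11.65 [-0.00481787  0.01551464 -0.01803346]
knob [[0.55128006 0.1011204 ]] [0.51353748]
t [{'extent': [254.3, 174.6, 264.4, 199.5], 'confidence': 0.2}]
```

View pics/t5.png

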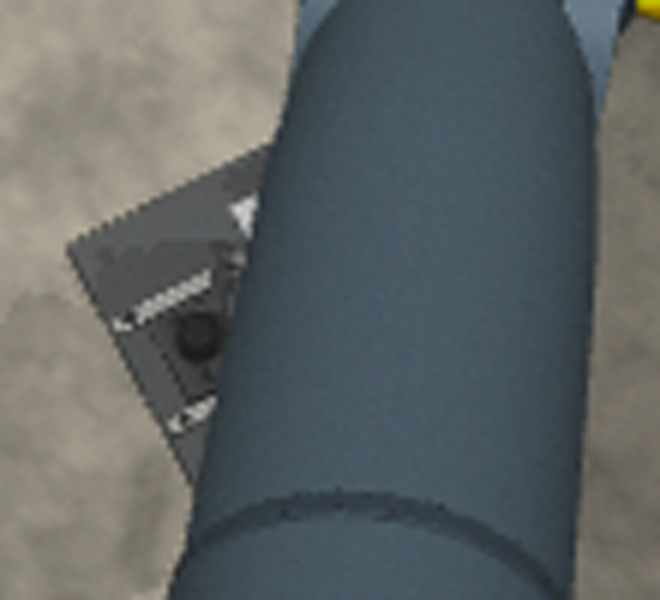

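drive_tool([
  [-0.7,-0.95,-0.5,0,0.002,-0.004,50],
  [-0.7,-0.95,-0.5,0,0.002,-0.004,50],
  [-0.7,-0.95,-0.5,0,0.002,-0.004,50],
  [-0.7,-0.95,-0.5,0,0.002,-0.004,50],
  [-0.7,-0.95,-0.5,0,0.002,-0.004,50],
  [-0.7,-0.95,-0.5,0,0.002,-0.004,50],
  [-0.7,-0.95,-0.5,0,0.002,-0.004,50],
  [-0.7,-0.95,-0.5,0,0.002,-0.004,50],
])

```text
t: 12.75
tcp_pos: [0.6076, 0.0185, 0.0232]
tcp_rot: [-179.7, -1.0, 33.3]
ft_force: [0.1, 3.4, 6.2]
grip_width: 0.0501
```

```bash
python3 -c "
from h import *
s,c,f=wlook('w6')
a=c['frame'][:,:,::-1]
cv2.imwrite('pics/w6c.png',cv2.resize(a[180:360,140:380],(800,600),interpolation=cv2.INTER_CUBIC))
"
```

```text
tcp [0.6076 0.0185 0.0232] [-179.66   -1.04   33.27] [0.09 3.43 6.23]
```

View pics/w6c.png

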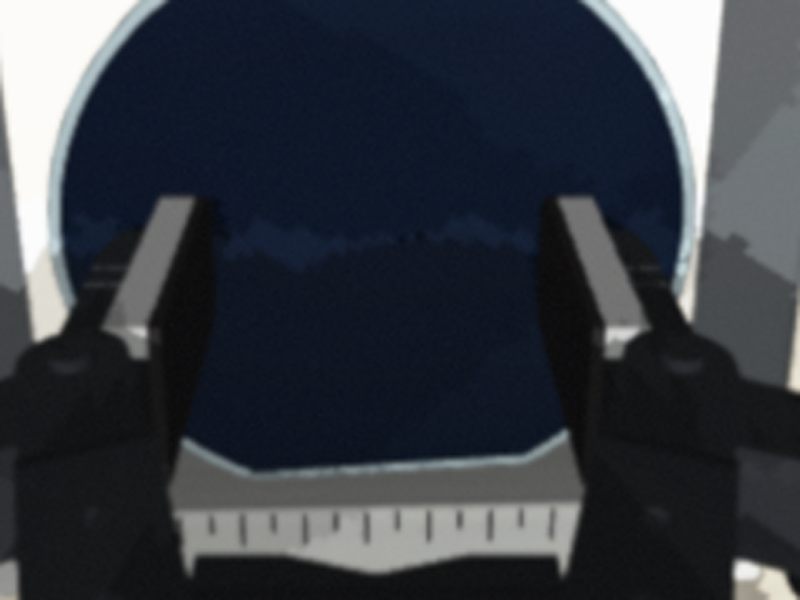

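```bash
cat >> h.py <<'E'
def flatbar(name,flat,top,sc=10/3,off=(140,180)):
    z=np.load(name+'.npz'); g=lambda p,h:unproj(z['K'],z['d'],z['T'],np.array(p)/sc+off,h)[:,:2]
    F=g(flat,.0255);B=g(top,.032); u=B[1]-B[0]; u/=np.linalg.norm(u); n=np.array([u[1],-u[0]])
    a=lambda e:np.degrees(np.arctan2(*(e[1]-e[0])[::-1]))
    print('flat ang',a(F),'bar ang',a(B),'rel',a(F)-a(B),'gap mm',((B[0]-F)@n*1e3).round(2),'flat mid y',F.mean(0)@[.829,.559],'len',np.linalg.norm(F[1]-F[0]))
E
python3 - <<'E'
from h import *
flatbar('w5',[(245,477),(517,468)],[(180,520),(580,516)])
flatbar('w6',[(253,472),(525,458)],[(178,514),(582,500)])
s=ctrl.observe();print(s['tcp_pos'],s['t'],turn_to(34))
E
```

```text
flat ang 36.58425372292189 bar ang 34.93377452200686 rel 1.6504792009150364 gap mm [2.53 3.84] flat mid y 0.5170665402227562 len 0.0451433043752706
flat ang 35.945859049109906 bar ang 34.75609668883749 rel 1.189762360272418 gap mm [2.01 2.95] flat mid y 0.5157904087090519 len 0.04495851190223063
[0.6075811  0.01841946 0.02323092] 12.8 [-0.01502194  0.01188405  0.0129458 ]
```

drive_tool([
  [-0.5,-1,-0.5,-0.002,0.003,-0.004,50],
  [-0.5,-1,-0.5,-0.002,0.003,-0.004,50],
  [-0.5,-1,-0.5,-0.002,0.003,-0.004,50],
  [-0.5,-1,-0.5,-0.002,0.003,-0.004,50],
  [-0.5,-1,-0.5,-0.002,0.003,-0.004,50],
  [-0.5,-1,-0.5,-0.002,0.003,-0.004,50],
  [-0.5,-1,-0.5,-0.002,0.003,-0.004,50],
  [-0.5,-1,-0.5,-0.002,0.003,-0.004,50],
])

```text
t: 13.8
tcp_pos: [0.608, 0.0172, 0.0228]
tcp_rot: [-179.3, -0.3, 31.5]
ft_force: [-0.7, 3.6, 5.5]
grip_width: 0.0502
```

```bash
python3 -c "
from h import *
s,c,f=wlook('w7')
a=c['frame'][:,:,::-1]
cv2.imwrite('pics/w7c.png',cv2.resize(a[180:360,140:380],(800,600),interpolation=cv2.INTER_CUBIC))
"
```

```text
tcp [0.608  0.0172 0.0228] [-179.3    -0.27   31.53] [-0.74  3.6   5.55]
```

View pics/w7c.png

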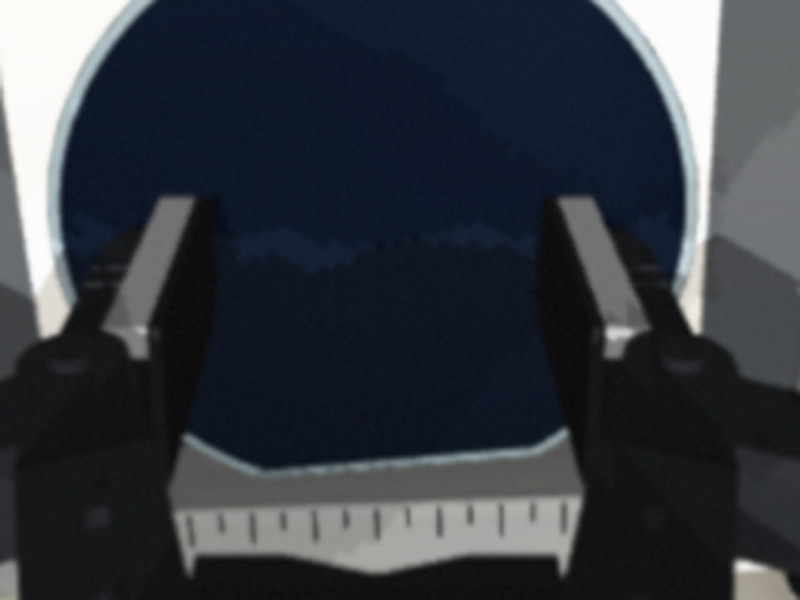

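```bash
cat >> h.py <<'E'
def edges(name,rows=None,sc=10/3,off=(140,180)):
    """sub-pixel column scan between the fingers: dark->bright (flat), gray->bright (bar top)"""
    a=cv2.imread(f'pics/{name}.png').astype(float).sum(2)/3
    out=[]
    for x in range(222,294,2):
        col=cv2.GaussianBlur(a[:,x-1:x+2].mean(1)[:,None],(1,3),0)[:,0]
        g=np.diff(col); r=np.arange(305,345)
        p=r[np.argsort(-g[r])[:1]]; p=p[0]; q=np.arange(p-2,p+3); out.append((x,p,g[p].round(0),round(float((q*g[q].clip(0)).sum()/g[q].clip(0).sum())+.5,2)))
    return out
E
python3 - <<'E'
from h import *
flatbar('w7',[(262,470),(530,452)],[(178,510),(582,493)])
z=np.load('w7.npz')
o=[e for e in edges('w7')]; print(o[::3])
s=ctrl.observe();print(s['tcp_pos'],s['t'],turn_to(31))
E
```

```text
flat ang 35.908697264613416 bar ang 34.21047079989495 rel 1.6982264647184664 gap mm [1.47 2.78] flat mid y 0.5153764411770324 len 0.04408611809905553
[(222, np.int64(320), np.float64(31.0), 320.19), (228, np.int64(319), np.float64(32.0), 319.51), (234, np.int64(319), np.float64(37.0), 319.01), (240, np.int64(318), np.float64(34.0), 318.43), (246, np.int64(318), np.float64(36.0), 317.99), (252, np.int64(317), np.float64(35.0), 317.38), (258, np.int64(317), np.float64(36.0), 316.97), (264, np.int64(316), np.float64(36.0), 316.39), (270, np.int64(316), np.float64(40.0), 315.89), (276, np.int64(315), np.float64(42.0), 315.35), (282, np.int64(315), np.float64(43.0), 314.95), (288, np.int64(314), np.float64(41.0), 314.29)]
[0.60797049 0.01721613 0.02282279] 13.85 [-0.01288087 -0.00249814 -0.00906332]
```

```bash
cat >> h.py <<'E'
def scan(name,T=None,verbose=False):
    a=cv2.imread(f'pics/{name}.png').astype(float); z=np.load(name+'.npz')
    b=a.mean(2); xs=[];fl=[];bt=[]
    for x in range(198,312,1):
        g=np.diff(cv2.GaussianBlur(b[:,x-1:x+2].mean(1)[:,None],(1,3),0)[:,0])
        pk=[r for r in range(300,350) if g[r]>12 and g[r]==g[r-2:r+3].max()]
        sub=lambda p:float((np.arange(p-2,p+3)*g[p-2:p+3].clip(0)).sum()/g[p-2:p+3].clip(0).sum())+.5
        if len(pk)>=2: xs.append(x);fl.append(sub(pk[0]));bt.append(sub(pk[1]))
    xs=np.array(xs);fl=np.array(fl);bt=np.array(bt)
    def line(x,y,keep):
        k=keep.copy()
        for _ in range(4):
            p=np.polyfit(x[k],y[k],1); k=keep&(abs(y-np.polyval(p,x))<.5)
        return p,k
    kf=(xs>226)&(xs<290)
    pf,k1=line(xs,fl,kf); pb,k2=line(xs,bt,np.ones(len(xs),bool))
    if verbose: print(list(zip(xs[::6],fl[::6].round(1),bt[::6].round(1))))
    X=np.array([222,292]); off=0.0
    g=lambda p,h:unproj(z['K'],z['d'],z['T'],np.c_[X,np.polyval(p,X)],h)[:,:2]
    F=g(pf,.0255);B=g(pb,.032);u=(B[1]-B[0])/np.linalg.norm(B[1]-B[0]);n=np.array([u[1],-u[0]])
    an=lambda e:np.degrees(np.arctan2(*(e[1]-e[0])[::-1]))
    print(name,'n pts',k1.sum(),k2.sum(),'flat',an(F).round(2),'bar',an(B).round(2),'rel',(an(F)-an(B)).round(2),'gap',((B[0]-F)@n*1e3).round(2))
E
python3 - <<'E'
from h import *
for n in ['w5','w6','w7']: scan(n,verbose=n=='w7')
E
```

```text
w5 n pts 63 114 flat 36.45 bar 33.78 rel 2.66 gap [3.43 5.23]
w6 n pts 63 113 flat 36.91 bar 33.79 rel 3.12 gap [1.93 4.03]
[(np.int64(198), np.float64(310.4), np.float64(332.3)), (np.int64(204), np.float64(314.0), np.float64(332.2)), (np.int64(210), np.float64(317.0), np.float64(332.2)), (np.int64(216), np.float64(319.2), np.float64(331.4)), (np.int64(222), np.float64(320.2), np.float64(331.6)), (np.int64(228), np.float64(319.5), np.float64(331.5)), (np.int64(234), np.float64(319.0), np.float64(330.6)), (np.int64(240), np.float64(318.4), np.float64(330.9)), (np.int64(246), np.float64(318.0), np.float64(330.8)), (np.int64(252), np.float64(317.4), np.float64(330.1)), (np.int64(258), np.float64(317.0), np.float64(330.6)), (np.int64(264), np.float64(316.4), np.float64(330.3)), (np.int64(270), np.float64(315.9), np.float64(329.6)), (np.int64(276), np.float64(315.3), np.float64(329.7)), (np.int64(282), np.float64(315.0), np.float64(329.2)), (np.int64(288), np.float64(314.3), np.float64(329.3)), (np.int64(294), np.float64(313.9), np.float64(329.3)), (np.int64(300), np.float64(313.0), np.float64(328.4)), (np.int64(306), np.float64(309.5), np.float64(328.7))]
w7 n pts 63 112 flat 37.26 bar 33.81 rel 3.45 gap [1.86 4.18]
```

```bash
python3 - <<'E'
from h import *
s=ctrl.observe();print(s['ft_force'],s['wrist_torque']); t=s['wrist_torque']
n=np.array([.559,-.829]);y=np.array([.829,.559]);print('t about n',t[:2]@n,'about y',t[:2]@y, 'F n,y',s['ft_force'][:2]@n,s['ft_force'][:2]@y)
E
```

```text
[-0.45281708  3.40781011  6.26396707] [ 0.50552317  0.25292234 -0.02354383]
t about n 0.07291483263243292 about y 0.5604622960251704 F n,y -3.0781993254386335 1.5295804954898933
```

drive_tool([
  [0,0,-0.5,-0.004,0.004,0,50],
  [0,0,-0.5,-0.004,0.004,0,50],
  [0,0,-0.5,-0.004,0.004,0,50],
  [0,0,-0.5,-0.004,0.004,0,50],
  [0,0,-0.5,-0.004,0.004,0,50],
  [0,0,-0.5,-0.002,0.003,0,50],
  [0,0,-0.5,-0.002,0.003,0,50],
  [0,0,-0.5,-0.002,0.003,0,50],
])

```text
t: 14.85
tcp_pos: [0.6088, 0.017, 0.0235]
tcp_rot: [-179.8, 1.8, 31.5]
ft_force: [-2.5, 0.1, 8.2]
grip_width: 0.0498
```

```bash
cat >> h.py <<'E'
def cop():
    F=[];t=[]
    s=ctrl.observe();F=s['ft_force'];t=s['wrist_torque']
    n=np.array([.559,-.829]);y=np.array([.829,.559]);L=.18
    Fn,Fy=F[:2]@n,F[:2]@y
    print('t',s['t'],'F n,y,z',np.round([Fn,Fy,F[2]],2),'cop y mm',((t[:2]@n-L*Fy)/F[2]*1e3).round(1),'cop n mm',(-(t[:2]@y+L*Fn)/F[2]*1e3).round(1),'tz',t[2].round(3))
    e=turn_to(s['tcp_rot'][2])[:2]; print('tcp',s['tcp_pos'].round(4),'yaw',s['tcp_rot'][2].round(2),'tilt err about n,y',-e@n,-e@y)
E
python3 - <<'E'
from h import *
cop(); wlook('w8'); scan('w8'); cop()
E
```

```text
t 14.85 F n,y,z [-1.51 -2.04  8.16] cop y mm 28.6 cop n mm -3.9 tz 0.03
tcp [0.6088 0.017  0.0235] yaw 31.5 tilt err about n,y -0.03162717191941409 0.00456026076842536
tcp [0.6088 0.017  0.0235] [-179.82    1.82   31.5 ] [-2.54  0.11  8.16]
w8 n pts 63 111 flat 36.53 bar 33.84 rel 2.7 gap [2.06 3.87]
t 14.9 F n,y,z [-1.76 -1.61  7.98] cop y mm 13.2 cop n mm -2.2 tz 0.03
tcp [0.6089 0.017  0.0235] yaw 31.51 tilt err about n,y -0.03174772362835769 0.004486476074603731
```

drive_tool([
  [0.1,-0.5,-0.4,0,0,-0.006,50],
  [0.1,-0.5,-0.4,0,0,-0.007,50],
  [0.1,-0.5,-0.4,0,0,-0.007,50],
  [0.1,-0.5,-0.4,0,0,-0.007,50],
  [0.1,-0.5,-0.4,0,0,-0.007,50],
  [0.1,-0.5,-0.4,0,0,-0.007,50],
  [0.1,-0.5,-0.4,0,0,-0.007,50],
  [0.1,-0.5,-0.4,0,0,-0.007,50],
])

```text
t: 15.9
tcp_pos: [0.61, 0.0168, 0.0233]
tcp_rot: [-179.5, 1.5, 28.4]
ft_force: [-2.9, 2.4, 6.8]
grip_width: 0.0498
```

```bash
python3 - <<'E'
from h import *
cop(); wlook('w9'); scan('w9'); cop()
E
```

```text
t 15.9 F n,y,z [-3.58 -1.08  6.83] cop y mm 29.9 cop n mm 3.8 tz 0.045
tcp [0.61   0.0168 0.0233] yaw 28.41 tilt err about n,y -0.024435959186480487 0.012018940269763877
tcp [0.61   0.0168 0.0233] [-179.45    1.46   28.41] [-2.9   2.36  6.83]
w9 n pts 63 113 flat 33.69 bar 33.71 rel -0.02 gap [1.97 1.95]
t 15.95 F n,y,z [-3.07 -0.68  6.97] cop y mm 23.0 cop n mm -14.3 tz 0.024
tcp [0.61   0.0168 0.0234] yaw 28.4 tilt err about n,y -0.024338901128933478 0.012066255607557254
```

```bash
python3 -c "
from h import *
a=cv2.imread('pics/w9.png')
cv2.imwrite('pics/w9c.png',cv2.resize(a[180:360,140:380],(800,600),interpolation=cv2.INTER_CUBIC))
"
```

```text
(no output)
```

View pics/w9c.png

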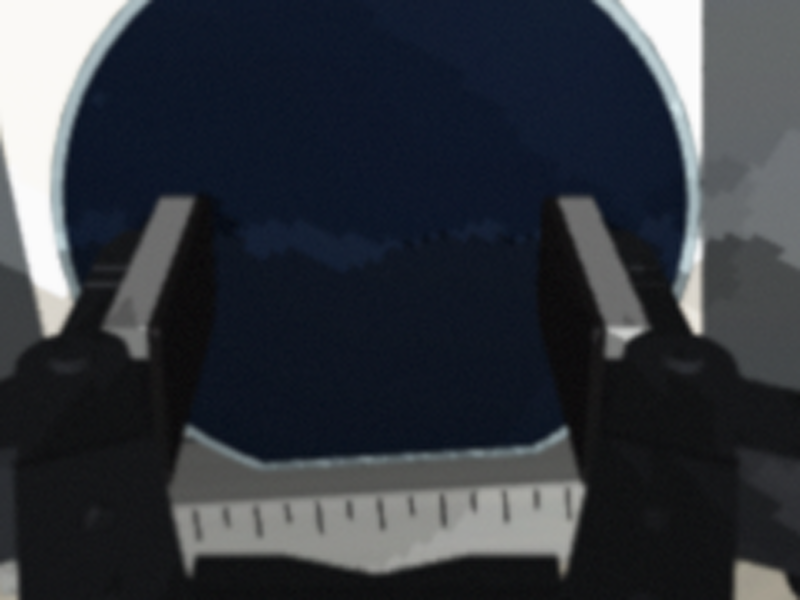

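drive_tool([
  [0,0,0.5,0,0,0,50],
  [0,0,1.5,0,0,0,50],
  [0,0,5,0,0,0.02,50],
  [0,0,12,0,0,0.02,50],
  [0,0,20,0.005,-0.01,0.02,50],
  [0,0,20,0.005,-0.01,0.02,50],
  [0,0,20,0,0,0,50],
  [0,0,0,0,0,0,50],
])

```text
t: 16.95
tcp_pos: [0.6101, 0.0161, 0.1088]
tcp_rot: [-179.7, 0.0, 33.3]
ft_force: [0.1, 1.2, -0.2]
grip_width: 0.0498
```

```bash
python3 - <<'E'
from h import *
flatbar('w9',[(262,463),(533,446)],[(178,503),(582,487)])
s,c,f=wlook('w10')
cv2.imwrite('pics/w10c.png',cv2.resize(c['frame'][130:310,140:380,::-1],(800,600),interpolation=cv2.INTER_CUBIC))
E
```

```text
flat ang 33.901696127806915 bar ang 32.43373280448844 rel 1.4679633233184717 gap mm [1.6  2.74] flat mid y 0.5150305261943893 len 0.04469867933610866
tcp [0.6101 0.0161 0.1088] [-1.7972e+02  1.0000e-02  3.3340e+01] [ 0.11  1.16 -0.15]
```

View pics/w10.png

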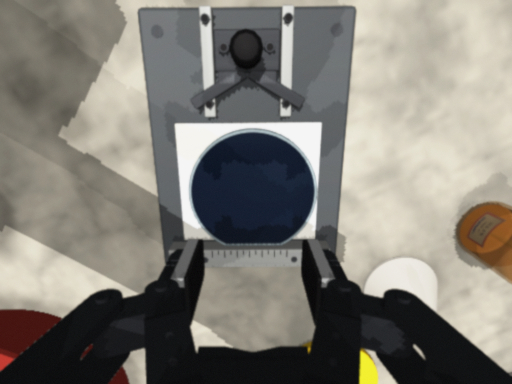

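View pics/w10c.png

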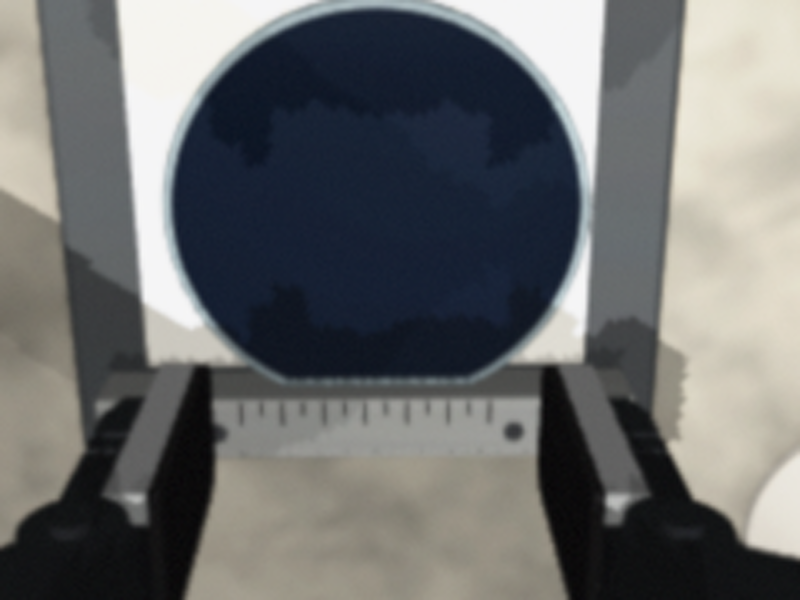

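```bash
python3 - <<'E'
from h import *
z=np.load('w10.npz'); f=lambda p,h:unproj(z['K'],z['d'],z['T'],p,h)
fr=cv2.imread('pics/w10.png')[:,:,::-1]
x,r,m=discfit(fr,f,(250,200),guess=-56); print(x,np.degrees(x[2]),r)
g=lambda p,h:f(np.array(p)/(10/3)+[140,130],h)[:,:2]
b=g([(205,397),(540,399)],.032);print('bar top',b,np.degrees(np.arctan2(*(b[1]-b[0])[::-1])))
h=g([(220,432),(513,430)],.032); print('holes mid y',h.mean(0)@[.829,.559],'disc y',x[:2]@[.829,.559],'disc n',x[:2]@[.559,-.829],'bar n',b@[.559,-.829])
for hz in (.05,.068): print('knob top',f([(245,47)],hz), f([(245,47)],hz)[0,:2]@[.829,.559],f([(245,47)],hz)[0,:2]@[.559,-.829])
print(ctrl.observe()['tcp_pos'])
E
```

```text
[ 0.60703039  0.02063715 -0.96557919  0.04662597] -55.32361256628854 0.24718904708378647
bar top [[ 0.59741313 -0.03849074]
 [ 0.66464059  0.00510904]] 32.965064919704865
holes mid y 0.5122096916826852 disc y 0.5147643642152762 disc n 0.32222179023740816 bar n [0.36586276 0.3672987 ]
knob top [[0.54839085 0.10187498 0.05      ]] 0.5115641318761484 0.22209612647985566
knob top [[0.5500833  0.10004207 0.068     ]] 0.5119425692400461 0.2245616869686059
[0.60943347 0.01615444 0.10769056]
```

```bash
python3 - <<'E'
from h import *
import cv2
for n,(u,v) in dict(w1=(212,102),w2=(220,80),w10=(245,47)).items():
    a=cv2.imread(f'pics/{n}.png'); p=cv2.resize(a[v-40:v+40,u-40:u+40],(260,260),interpolation=cv2.INTER_CUBIC); globals()[n]=p
cv2.imwrite('pics/knobs.png',np.hstack([w1,w2,w10]))
E
```

```text
(no output)
```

View pics/knobs.png

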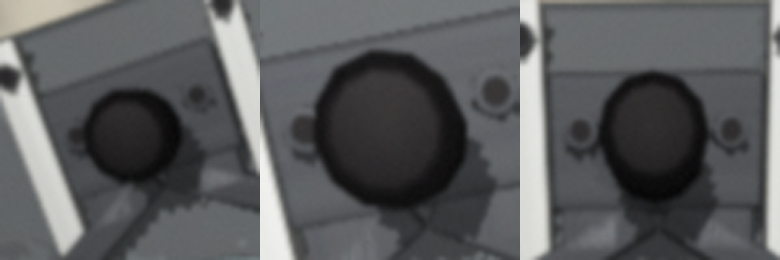

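```bash
python3 - <<'E'
from h import *
P=dict(w1=(211.4,102.9),w2=(216.3,78.5),w10=(245.6,46.1))
Z={n:np.load(n+'.npz') for n in P}
r=lambda X:np.concatenate([proj(Z[n]['K'],Z[n]['d'],Z[n]['T'],X)[0]-P[n] for n in P])
s=least_squares(r,[.55,.1,.06]);print(s.x,s.fun, s.x[:2]@[.829,.559],s.x[:2]@[.559,-.829])
# size check
for n,d in dict(w1=95,w2=150,w10=105).items():
    X=Z[n]['T'][:3,:3]@s.x+Z[n]['T'][:3,3]; print(n,'diam',d/3.25*-X[2]/Z[n]['K'][0,0])
    for h in (.05,.06,.07): print(n,h,unproj(Z[n]['K'],Z[n]['d'],Z[n]['T'],[P[n]],h)[0,:2])
E
```

```text
[0.54941885 0.10117214 0.06202218] [-1.35466617  0.09020692  1.00849546  0.06647296 -0.24871757 -0.06809432] 0.5120234497109899 0.22325343357852348
w1 diam 0.019895129093122254
w1 0.05 [0.54902201 0.10070788]
w1 0.06 [0.5500753  0.10135224]
w1 0.07 [0.55112859 0.1019966 ]
w2 diam 0.019071807359153804
w2 0.05 [0.54759335 0.10097695]
w2 0.06 [0.54878678 0.10102228]
w2 0.07 [0.54998021 0.10106761]
w10 diam 0.0182012252802445
w10 0.05 [0.54842594 0.10248024]
w10 0.06 [0.54936444 0.10143184]
w10 0.07 [0.55030294 0.10038345]
```

drive_tool([
  [-20,28,0,0,0,0.005,0],
  [-20,29,0,0,0,0.005,0],
  [-20,29,0,0,0,0.005,0],
  [-20,28,0,0,0,0,0],
  [0,0,-8,0,0,0,0],
  [0,0,-8,0,0,0,0],
  [0,0,-8,0,0,0,0],
  [0,0,0,0,0,0,0],
])

```text
t: 18.0
tcp_pos: [0.5252, 0.1305, 0.0782]
tcp_rot: [-179.6, 0.3, 34.1]
ft_force: [-0.2, -0.6, 0.1]
grip_width: 0.0003
```

```bash
python3 - <<'E'
from h import *
s,c,f=wlook('w11'); s=ctrl.observe(); p=s['tcp_pos'];print(p,'n,y',p[:2]@[.559,-.829],p[:2]@[.829,.559],s['grip_width'],turn_to(34))
E
```

```text
tcp [0.5252 0.1305 0.0782] [-179.56    0.34   34.11] [-0.15 -0.64  0.14]
[0.52558707 0.13053457 0.07856915] n,y 0.18559001294914698 0.508680508752405 0.00015093938823390227 [-0.0031838  -0.00859282 -0.00180399]
```

View pics/w11.png

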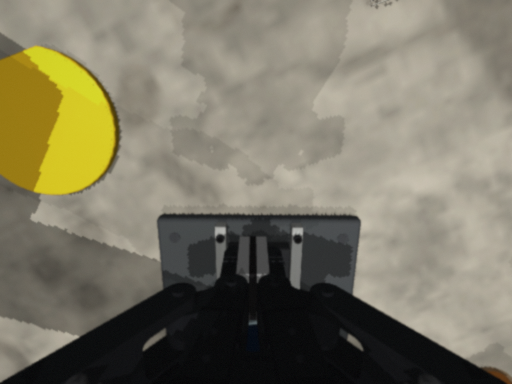

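drive_tool([
  [0.8,0.6,-6,0,0,0,0],
  [0.8,0.6,-6,0,0,0,0],
  [0.8,0.6,-6,0,0,0,0],
  [0,0,-5,0,0,0,0],
  [0,0,-4,0,0,0,0],
  [0,0,-2,0,0,0,0],
  [0,0,-1,0,0,0,0],
  [0,0,0,0,0,0,0],
])

```text
t: 19.05
tcp_pos: [0.5291, 0.132, 0.0469]
tcp_rot: [-179.6, 0.2, 34.1]
ft_force: [0.3, -1.1, 0.7]
grip_width: 0.0002
```

```bash
cat >> h.py <<'E'
def st():
    s=ctrl.observe(); p=s['tcp_pos'];F=s['ft_force'];n=[.559,-.829];y=[.829,.559]
    print('t',s['t'],p.round(4),'n,y',(p[:2]@n).round(4),(p[:2]@y).round(4),'F n,y,z',(F[:2]@n).round(2),(F[:2]@y).round(2),F[2].round(2),s['tcp_rot'].round(2),turn_to(34).round(4))
E
python3 -c "
from h import *
st()"
```

```text
t 19.05 [0.5291 0.132  0.0469] n,y 0.1864 0.5124 F n,y,z 1.05 -0.37 0.68 [-179.61    0.25   34.05] [-0.0032 -0.0074 -0.0009]
```

drive_tool([
  [1.2,-1.8,0,0,0,0,0],
  [1.2,-1.8,0,0,0,0,0],
  [1.2,-1.8,0,0,0,0,0],
  [1.2,-1.8,0,0,0,0,0],
  [1.2,-1.8,0,0,0,0,0],
  [1.2,-1.8,0,0,0,0,0],
  [1.2,-1.8,0,0,0,0,0],
  [1.2,-1.8,0,0,0,0,0],
])

```text
t: 20.05
tcp_pos: [0.5393, 0.1175, 0.0474]
tcp_rot: [-179.5, 0.2, 34.1]
ft_force: [-2.3, 3.4, 2.4]
grip_width: 0.0002
```

```bash
python3 -c "
from h import *
st()"
```

```text
t 20.05 [0.5393 0.1175 0.0474] n,y 0.2041 0.5127 F n,y,z -4.14 0.0 2.38 [-1.795e+02  1.700e-01  3.407e+01] [-0.0056 -0.0074 -0.0013]
```

drive_tool([
  [1.4,-2.1,0,0,0,0,0],
  [1.4,-2.1,0,0,0,0,0],
  [1.4,-2.1,0,0,0,0,0],
  [1.4,-2.1,0,0,0,0,0],
  [1.4,-2.1,0,0,0,0,0],
  [1.4,-2.1,0,0,0,0,0],
  [1.4,-2.1,0,0,0,0,0],
  [1.4,-2.1,0,0,0,0,0],
])

```text
t: 21.05
tcp_pos: [0.5499, 0.1015, 0.0474]
tcp_rot: [-179.2, 0.1, 34.2]
ft_force: [-1.4, 4.4, 1.8]
grip_width: -0.0003
```

```bash
python3 -c "
from h import *
st()"
```

```text
t 21.05 [0.5499 0.1015 0.0474] n,y 0.2232 0.5126 F n,y,z -4.43 1.36 1.77 [-1.7923e+02  1.5000e-01  3.4160e+01] [-0.0097 -0.0096 -0.0028]
```

```bash
python3 -c "
from h import *
wlook('w12')
snap('top','t12');c=cv2.imread('pics/t12.png');cv2.imwrite('pics/t12c.png',cv2.resize(c[130:230,230:340],(660,600),interpolation=cv2.INTER_CUBIC))"
```

```text
tcp [0.5499 0.1015 0.0474] [-1.7923e+02  1.5000e-01  3.4160e+01] [-1.35  4.43  1.77]
```

View pics/w12.png

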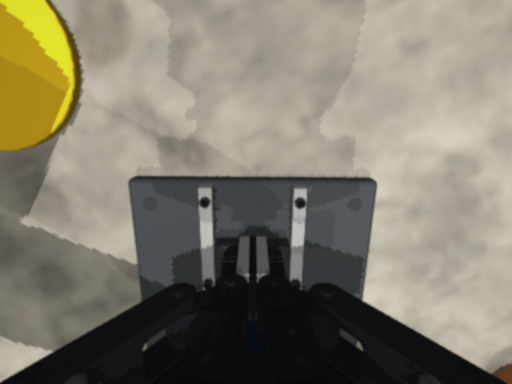

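View pics/t12c.png

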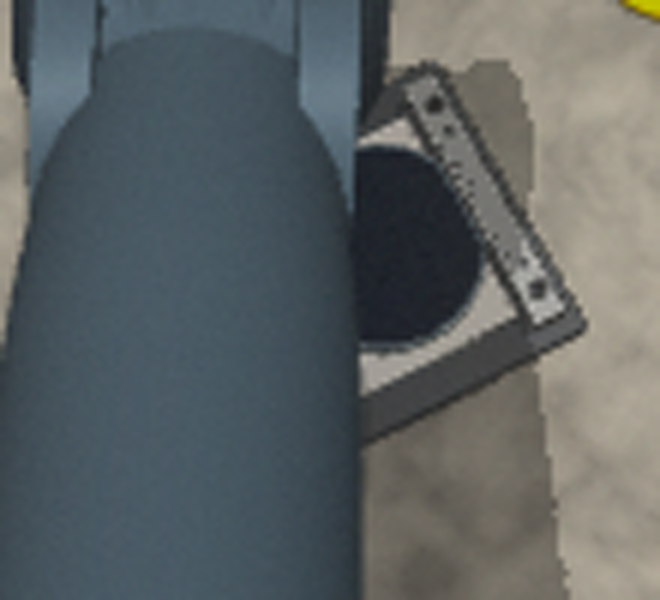

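drive_tool([
  [0.8,-1.2,0,0,0,0,0],
  [0.8,-1.2,0,0,0,0,0],
  [0.8,-1.2,0,0,0,0,0],
  [0.8,-1.2,0,0,0,0,0],
  [0.8,-1.2,0,0,0,0,0],
  [0.8,-1.2,0,0,0,0,0],
  [0.8,-1.2,0,0,0,0,0],
  [0.8,-1.2,0,0,0,0,0],
])

```text
t: 22.15
tcp_pos: [0.5532, 0.0965, 0.0475]
tcp_rot: [-178.5, 0.1, 34.3]
ft_force: [-4.4, 6.9, 4.2]
grip_width: 0.0
```

```bash
python3 -c "
from h import *
st()"
```

```text
t 22.15 [0.5532 0.0965 0.0475] n,y 0.2292 0.5125 F n,y,z -8.17 0.26 4.22 [-1.7851e+02  5.0000e-02  3.4330e+01] [-0.021  -0.0154 -0.0058]
```

```bash
python3 -c "
from h import *
snap('scene','s13');c=cv2.imread('pics/s13.png');cv2.imwrite('pics/s13c.png',cv2.resize(c[120:240,180:300],(600,600),interpolation=cv2.INTER_CUBIC))
snap('top','t13');c=cv2.imread('pics/t13.png');cv2.imwrite('pics/t13c.png',cv2.resize(c[130:230,230:340],(660,600),interpolation=cv2.INTER_CUBIC));st()"
```

```text
t 22.25 [0.5532 0.0965 0.0475] n,y 0.2292 0.5125 F n,y,z -8.06 0.54 5.17 [-1.785e+02  5.000e-02  3.432e+01] [-0.0211 -0.0154 -0.0056]
```

View pics/s13c.png

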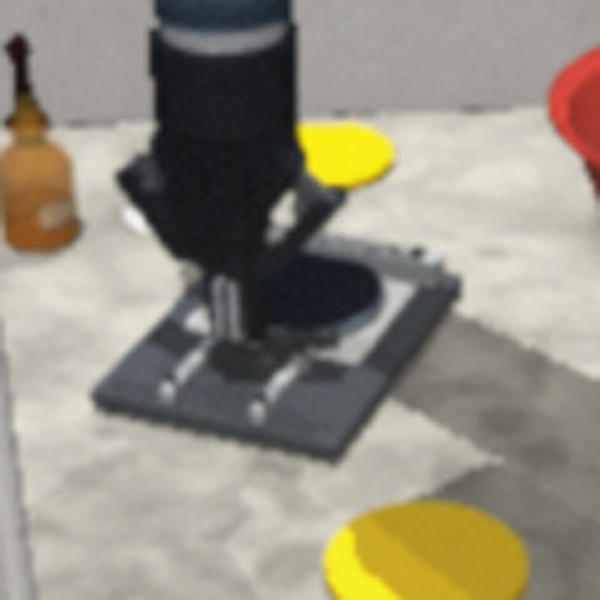

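View pics/t13c.png

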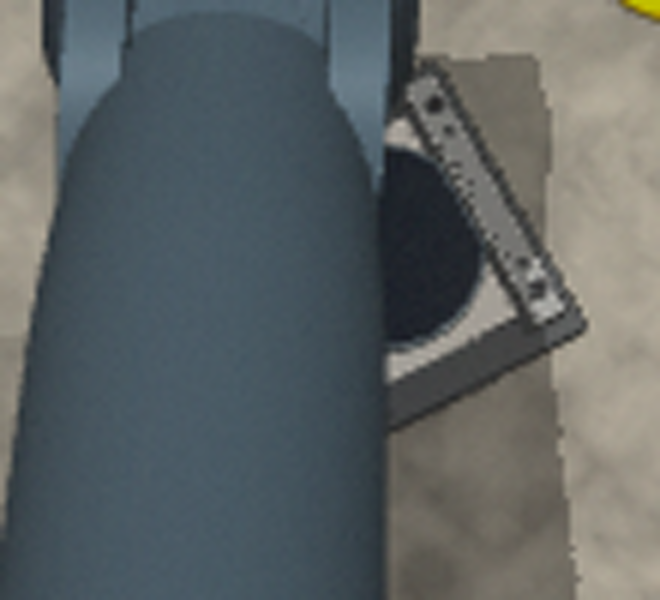

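drive_tool([
  [-1.5,2.2,0,0,0,0,0],
  [-3,4.4,0,0,0,0,0],
  [-3,4.4,20,0,0,0,0],
  [0,0,30,-0.005,-0.004,0,0],
  [10,-15,20,-0.005,-0.004,0,0],
  [20,-30,0,-0.005,-0.004,0,0],
  [20,-30,0,0,0,0,0],
  [0,0,0,0,0,0,0],
])

```text
t: 23.25
tcp_pos: [0.5988, 0.0258, 0.1196]
tcp_rot: [179.5, 0.2, 34.2]
ft_force: [-0.2, 0.3, -0.3]
grip_width: -0.0
```

```bash
python3 -c "
from h import *
wlook('w14');st()
c=cv2.imread('pics/w14.png');cv2.imwrite('pics/w14c.png',cv2.resize(c[20:260,120:440],(800,600),interpolation=cv2.INTER_CUBIC))"
```

```text
tcp [0.5988 0.0258 0.1196] [1.7953e+02 1.7000e-01 3.4210e+01] [-0.22  0.32 -0.32]
t 23.3 [0.5977 0.027  0.1194] n,y 0.3118 0.5106 F n,y,z 0.88 -0.87 0.68 [179.62   0.2   34.28] [ 0.0075  0.0008 -0.0049]
```

View pics/w14c.png

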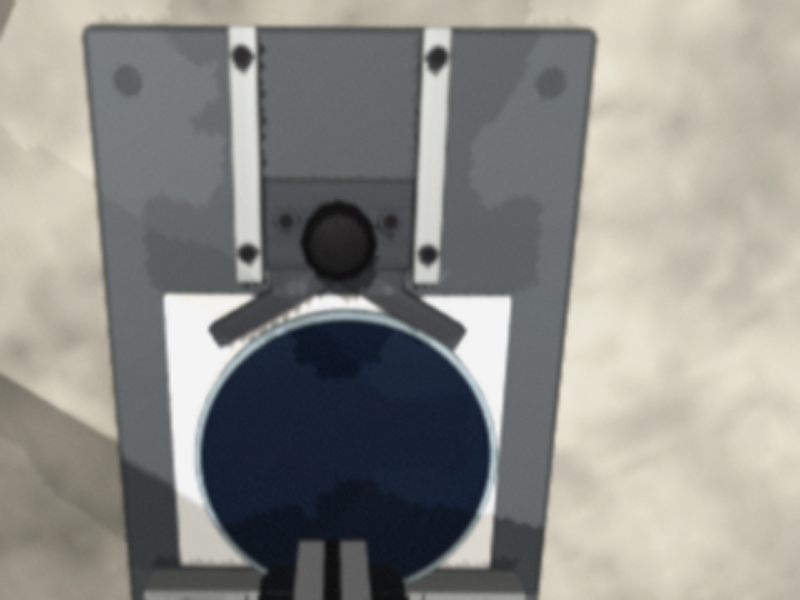

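```bash
python3 - <<'E'
from h import *
z=np.load('w14.npz'); f=lambda p,h:unproj(z['K'],z['d'],z['T'],p,h)
k=f([(255.2,115.2)],.062)[0,:2]; n=np.array([.559,-.829]);y=np.array([.829,.559]);print('knob n,y',k@n,k@y)
x,r,m=discfit(cv2.imread('pics/w14.png')[:,:,::-1],f,(258,195),guess=-56,excl=lambda c:c[:,1]>225); print(x,r,x[:2]@n,x[:2]@y)
c=cv2.imread('pics/w14.png');cv2.imwrite('pics/w14d.png',cv2.resize(c[120:250,180:340],(800,650),interpolation=cv2.INTER_CUBIC)[:600])
g=lambda p,h:f(np.array(p)/2.5+[120,20],h)[:,:2]
q=g([(165,295),(512,295),(85,30),(595,32)],.017);print('sheet/plate y,n',q@y,q@n)
E
```

```text
knob n,y 0.2478312368665466 0.5121163408386469
[ 0.60682317  0.02097197 -0.80284574  0.04646108] 0.22442297763583718 0.3218283867320366 0.5147797383809842
sheet/plate y,n [0.45765687 0.5675509  0.43992361 0.5851151 ] [0.26888817 0.26844974 0.19404278 0.19413444]
```

View pics/w14d.png

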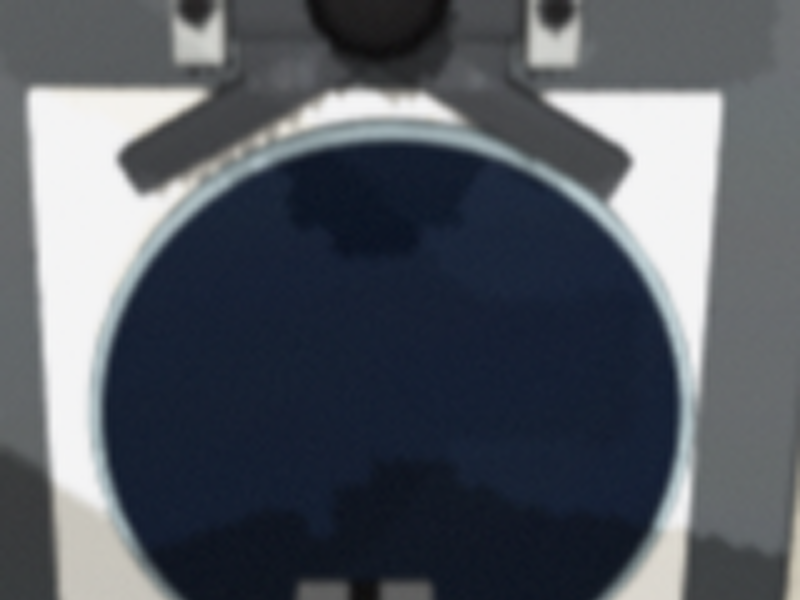

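drive_tool([
  [-18,28,0,0,0,0,0],
  [-18,28,0,0,0,0,0],
  [-19,28,0,0,0,0,0],
  [0,0,-20,0,0,0,0],
  [0,0,-20,0,0,0,0],
  [0,0,-20,0,0,0,0],
  [0,0,-10,0,0,0,0],
  [0,0,-2,0,0,0,0],
])

```text
t: 24.3
tcp_pos: [0.5345, 0.1179, 0.0449]
tcp_rot: [179.6, 0.4, 34.7]
ft_force: [-0.6, -0.5, 1.4]
grip_width: 0.0002
```

```bash
python3 -c "
from h import *
st()"
```

```text
t 24.3 [0.5345 0.1179 0.0449] n,y 0.201 0.509 F n,y,z 0.12 -0.81 1.41 [179.59   0.44  34.65] [ 0.0102 -0.0023 -0.0114]
```

drive_tool([
  [1.7,-1.9,0.3,0,0,0,0],
  [1.7,-1.9,0.3,0,0,0,0],
  [1.7,-1.9,0.3,0,0,0,0],
  [1.7,-1.9,0.3,0,0,0,0],
  [1.7,-1.9,0.3,0,0,0,0],
  [1.7,-1.9,0.3,0,0,0,0],
  [1.7,-1.9,0,0,0,0,0],
  [1.5,-1.9,0,0,0,0,0],
])

```text
t: 25.3
tcp_pos: [0.5508, 0.1016, 0.0491]
tcp_rot: [179.5, 0.2, 34.6]
ft_force: [0.0, 0.6, 0.2]
grip_width: -0.0003
```

```bash
python3 -c "
from h import *
st()"
```

```text
t 25.3 [0.5508 0.1016 0.0491] n,y 0.2237 0.5134 F n,y,z -0.52 0.36 0.15 [179.46   0.25  34.63] [ 0.0102  0.0018 -0.011 ]
```

Now gentle pushes with small steps.

drive_tool([
  [0.5,-0.7,0,0,0,0,0],
  [0.5,-0.7,0,0,0,0,0],
  [0.5,-0.8,0,0,0,0,0],
  [0.5,-0.8,0,0,0,0,0],
  [0.5,-0.8,0,0,0,0,0],
  [0.5,-0.8,0,0,0,0,0],
  [0.5,-0.8,0,0,0,0,0],
  [0.5,-0.8,0,0,0,0,0],
])

```text
t: 26.3
tcp_pos: [0.5537, 0.0967, 0.0489]
tcp_rot: [179.7, 0.2, 34.7]
ft_force: [-2.2, 4.3, 2.8]
grip_width: 0.0001
```

```bash
python3 -c "
from h import *
st()"
```

```text
t 26.3 [0.5537 0.0967 0.0489] n,y 0.2294 0.5131 F n,y,z -4.79 0.56 2.8 [179.72   0.23  34.69] [ 0.0063 -0.0005 -0.0121]
```

drive_tool([
  [0.6,-0.9,0,0,0,0,0],
  [0.6,-0.9,0,0,0,0,0],
  [0.6,-0.9,0,0,0,0,0],
  [0.6,-0.9,0,0,0,0,0],
  [0.6,-0.9,0,0,0,0,0],
  [0.6,-0.9,0,0,0,0,0],
  [0.6,-0.9,0,0,0,0,0],
  [0.6,-0.9,0,0,0,0,0],
])

```text
t: 27.3
tcp_pos: [0.5536, 0.0968, 0.0491]
tcp_rot: [-179.3, 0.1, 35.0]
ft_force: [-2.5, 4.2, 2.3]
grip_width: 0.0001
```

```bash
python3 -c "
from h import *
st()"
```

```text
t 27.3 [0.5536 0.0968 0.0491] n,y 0.2293 0.5131 F n,y,z -4.94 0.27 2.29 [-1.7929e+02  1.0000e-01  3.5010e+01] [-0.0092 -0.0085 -0.0176]
```

drive_tool([
  [0.8,-1.3,0,-0.001,-0.001,-0.002,0],
  [0.9,-1.4,0,-0.002,-0.001,-0.002,0],
  [1.0,-1.5,0,-0.002,-0.001,-0.002,0],
  [1.0,-1.5,0,-0.002,-0.001,-0.002,0],
  [1.0,-1.5,0,-0.002,-0.001,-0.002,0],
  [1.0,-1.5,0,-0.002,-0.001,-0.002,0],
  [1.0,-1.5,0,-0.002,-0.001,-0.002,0],
  [1.0,-1.5,0,-0.002,-0.001,-0.002,0],
])

```text
t: 28.3
tcp_pos: [0.5537, 0.0968, 0.0493]
tcp_rot: [-178.7, -0.0, 34.5]
ft_force: [-3.9, 6.4, 3.4]
grip_width: -0.0003
```

```bash
python3 -c "
from h import *
st()"
```

```text
t 28.3 [0.5537 0.0968 0.0493] n,y 0.2293 0.5132 F n,y,z -7.46 0.37 3.45 [-1.7867e+02 -1.0000e-02  3.4530e+01] [-0.0193 -0.013  -0.0093]
```

drive_tool([
  [1.1,-1.6,0,-0.003,-0.002,0,0],
  [1.2,-1.8,0,-0.003,-0.002,0,0],
  [1.3,-1.9,0,-0.003,-0.002,0,0],
  [1.3,-1.9,0,-0.003,-0.002,0,0],
  [1.3,-1.9,0,-0.003,-0.002,0,0],
  [1.3,-1.9,0,-0.003,-0.002,0,0],
  [1.3,-1.9,0,-0.003,-0.002,0,0],
  [1.3,-1.9,0,-0.003,-0.002,0,0],
])

```text
t: 29.3
tcp_pos: [0.5536, 0.0968, 0.0493]
tcp_rot: [-178.3, -0.2, 35.1]
ft_force: [-4.2, 7.0, 4.2]
grip_width: 0.0002
```

```bash
python3 -c "
from h import *
st()"
```

```text
t 29.3 [0.5536 0.0968 0.0493] n,y 0.2292 0.5131 F n,y,z -8.14 0.45 4.19 [-178.32   -0.21   35.11] [-0.0263 -0.0137 -0.0195]
```

drive_tool([
  [-0.5,0.7,0,0,0,0,0],
  [-1.5,2.2,0,0,0,0,0],
  [-4,6,0,0,0,0,0],
  [-2,3,25,-0.004,-0.003,-0.004,50],
  [0,0,25,-0.008,-0.006,-0.004,60],
  [20,-30,10,-0.006,-0.003,-0.004,70],
  [20,-30,0,0,0,0,80],
  [15,-20,0,0,0,0,80],
])

```text
t: 30.3
tcp_pos: [0.6007, 0.0271, 0.1111]
tcp_rot: [-180.0, -0.0, 34.6]
ft_force: [-1.3, -0.2, 0.3]
grip_width: 0.0801
```

```bash
python3 - <<'E'
from h import *
s,c,f=wlook('w15');st()
fr=c['frame'];cv2.imwrite('pics/w15c.png',cv2.resize(fr[60:300,110:430,::-1],(800,600),interpolation=cv2.INTER_CUBIC))
x,r,m=discfit(fr,f,(255,200),guess=-56);n=np.array([.559,-.829]);y=np.array([.829,.559]);print(np.degrees(x[2]),x,r,x[:2]@n,x[:2]@y)
E
```

```text
tcp [0.6007 0.0271 0.1111] [-1.7995e+02 -3.0000e-02  3.4550e+01] [-1.35 -0.15  0.31]
t 30.35 [0.6028 0.0246 0.1112] n,y 0.3166 0.5135 F n,y,z 2.73 2.04 -0.63 [ 1.7987e+02 -7.0000e-02  3.4420e+01] [ 0.0012  0.0023 -0.0074]
-55.4071268846849 [ 0.60890567  0.0182911  -0.96703679  0.04620895] 0.3864869712330202 0.32521495044261317 0.5150075209900998
```

View pics/w15c.png

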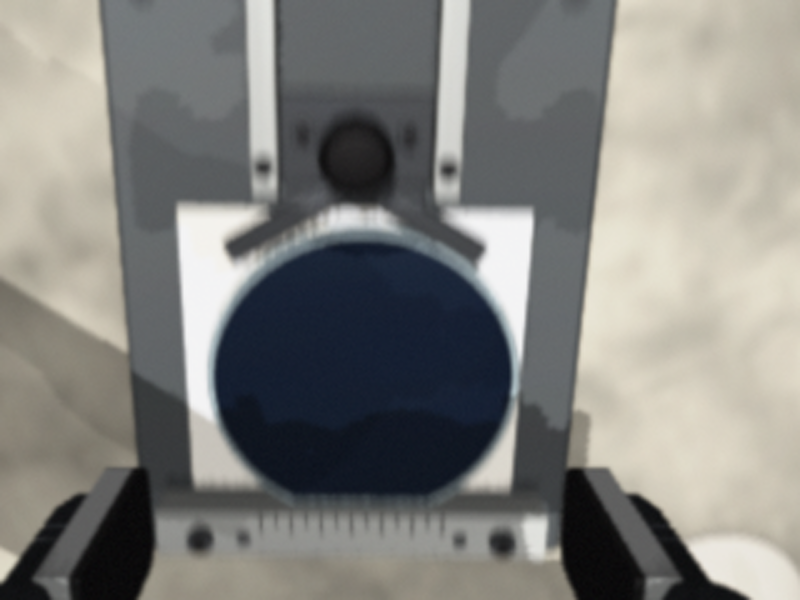

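```bash
python3 - <<'E'
from h import *
for i in range(4): ctrl.camera('wrist')
s,c,f=wlook('w16');st()
fr=c['frame'];cv2.imwrite('pics/w16c.png',cv2.resize(fr[100:265,150:370,::-1],(800,600),interpolation=cv2.INTER_CUBIC))
x,r,m=discfit(fr,f,(255,200),guess=-56);n=np.array([.559,-.829]);y=np.array([.829,.559]);print(np.degrees(x[2]),x,r,x[:2]@n,x[:2]@y)
E
```

```text
tcp [0.599  0.0289 0.1104] [-1.7983e+02  4.0000e-02  3.4610e+01] [ 0.26  0.   -0.33]
t 30.6 [0.5988 0.0291 0.1104] n,y 0.3106 0.5127 F n,y,z 0.16 0.47 0.3 [-1.7983e+02  4.0000e-02  3.4640e+01] [-0.0021 -0.0023 -0.0111]
-56.82290299168075 [ 0.60727432  0.02057176 -0.99174675  0.04665646] 0.25130579868055103 0.32241235760466785 0.5149300277359845
```

View pics/w16c.png

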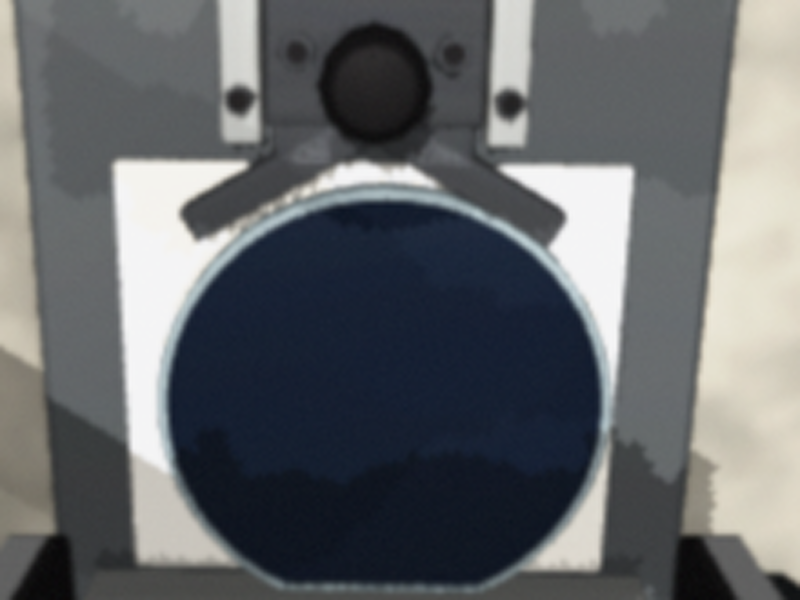

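drive_tool([
  [15,-22,0,0,0,0,30],
  [20,-30,0,0,0,0,30],
  [20,-30,0,0,0,0,30],
  [19,-28,0,0,0,-0.01,30],
  [0,0,-10,0,0,0,30],
  [0,0,-10,0,0,0,30],
  [0,0,0,0,0,0,30],
  [0,0,0,0,0,0,30],
])

```text
t: 31.6
tcp_pos: [0.6682, -0.0734, 0.0881]
tcp_rot: [-179.4, 0.3, 34.8]
ft_force: [0.2, -0.5, 0.0]
grip_width: 0.0303
```

```bash
python3 - <<'E'
from h import *
for i in range(2): ctrl.camera('wrist')
s,c,f=wlook('w17');st()
fr=c['frame'];cv2.imwrite('pics/w17b.png',cv2.resize(fr[:240,100:420,::-1],(800,600),interpolation=cv2.INTER_CUBIC))
E
```

```text
tcp [ 0.6685 -0.0737  0.0882] [-179.46    0.3    34.74] [0.06 1.07 0.2 ]
t 31.75 [ 0.6688 -0.0739  0.0884] n,y 0.4351 0.5131 F n,y,z -0.46 0.54 -0.57 [-179.49    0.28   34.73] [-0.0047 -0.0091 -0.0127]
```

View pics/w17b.png

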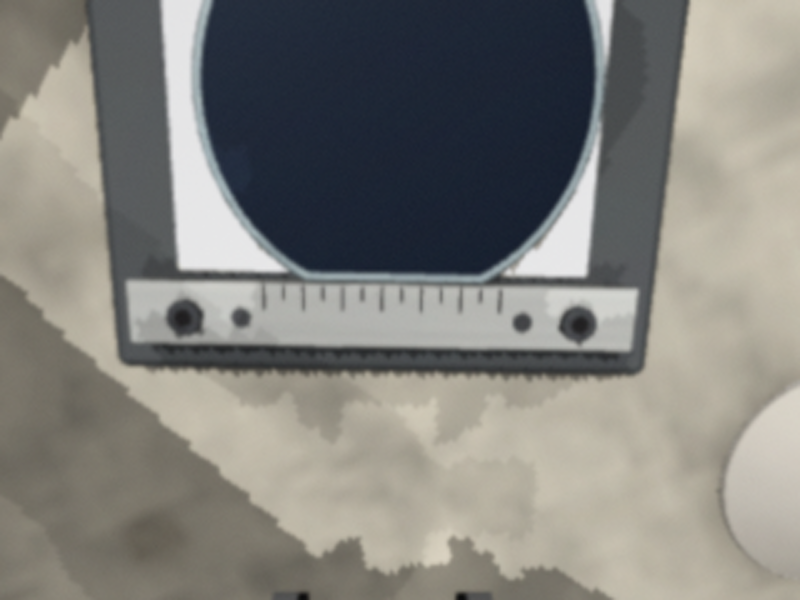

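drive_tool([
  [-16,23,0,0,0,0,30],
  [-16,23,0,0,0,0,30],
  [-16,24,0,0,0,0,30],
  [0,0,0,0,0,-0.01,30],
  [0,0,-10,0,0,0,30],
  [0,0,0,0,0,0,30],
  [0,0,0,0,0,0,30],
  [0,0,0,0,0,0,30],
])

```text
t: 32.75
tcp_pos: [0.6229, -0.005, 0.0797]
tcp_rot: [-179.8, 0.0, 34.0]
ft_force: [-0.3, 0.6, -0.2]
grip_width: 0.0302
```

```bash
python3 - <<'E'
from h import *
s,c,f=wlook('w18');st()
fr=c['frame'];cv2.imwrite('pics/w18b.png',cv2.resize(fr[:180,130:370,::-1],(800,600),interpolation=cv2.INTER_CUBIC))
E
```

```text
tcp [ 0.6229 -0.005   0.0797] [-1.7978e+02  5.0000e-02  3.3960e+01] [-0.3   0.57 -0.18]
t 32.8 [ 0.6229 -0.005   0.0798] n,y 0.3523 0.5136 F n,y,z -0.01 0.17 -0.15 [-1.7979e+02  4.0000e-02  3.3960e+01] [-0.0027 -0.0027  0.0007]
```

View pics/w18b.png

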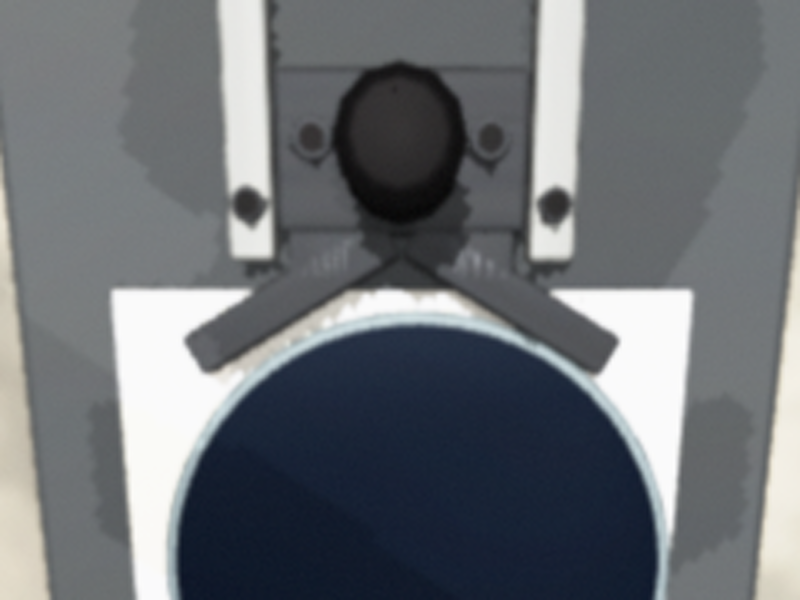

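drive_tool([
  [0,0,10,0,0,0,30],
  [0,0,20,0,0,0,30],
  [0,0,20,0,0,0,30],
  [0,0,20,0,0,0,30],
  [0,0,10,0,0,0,30],
  [0,0,0,0,0,0,30],
  [0,0,0,0,0,0,30],
  [0,0,0,0,0,0,30],
])

```text
t: 33.8
tcp_pos: [0.6229, -0.0054, 0.1642]
tcp_rot: [-179.8, 0.0, 33.9]
ft_force: [-0.4, 1.2, 0.1]
grip_width: 0.0299
```

```bash
python3 - <<'E'
from h import *
st(); print(ctrl.sign_off())
E
```

```text
t 33.8 [ 0.6229 -0.0054  0.1642] n,y 0.3527 0.5134 F n,y,z -1.25 0.37 0.1 [-1.7982e+02  1.0000e-02  3.3930e+01] [-0.0025 -0.002   0.0012]
the job is handed in; nothing more can be done
None
```

The dark glass disc is turned and seated with its flat against the bar, and the clamp is pushed up against its edge. I handed the job in at about 34 s, with the arm clear of everything. No verdict was reported.

**How it went:** I pressed with two fingertips at about 5–8 N, turned the disc and slid it home. Then I pushed the knob from behind with closed fingers. The knob push peaked at about 8 N against a solid stop.

**Checks that agreed:**
- **Flat on the bar:** the last view from above shows the flat parallel to the bar within about 0.1° (circle fits were up to about 1° off), and flush with the face as far as the picture resolves.
- **Sideways position:** the disc sits about 3–4 mm off the bar's middle, inside the 8 mm allowed.
- **Clamp on the disc:** the knob did not move as the push rose from 5 to 8 N, and the last close view shows the jaw touching the disc.

**Checks that failed or disagreed:**
- **One-sided contact:** the jaw bears on one arm of the V only. The other arm stands about 4 mm clear, because the disc is off-centre.
- **Clamp travel:** I measured about 25 mm of travel at contact, well short of the 38 mm you gave. I could not explain the difference.
- **Camera scale:** wrist-camera lengths came out about 3% short.
- **Holding force:** the jaw's force after release could not be measured. I expect up to 4 N from the push.

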